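# Load the battery cells of a bench blower, close it and spin-check the impeller

### The job

Get the battery blower ready for use: lift the cover plate off its two pins and lay it on the bench, then seat every battery cell lying on the bench in a pocket of the tray, one end first under the keeper lip and then rocked down until it lies flat on the pocket floor. When all cells are in, set the cover back fully home on both pins, and only then push the impeller round by hand through at least one and a half turns, either way, to check that it turns freely. Leave the other things on the bench where they are.

Things in the scene. Friction and masses are not known exactly. Their poses are not given: they have to be found in the camera images.
- blower: Grey flat blower unit, fixed to the bench (place and yaw vary). Origin on the bench under the middle of the battery tray; x points away from the keeper-lip side, y along the row of pockets, z up. Base 94 mm in x, 12 mm thick, y = -259 to 120 mm. Three pockets 58 mm apart in y. Cover pins at x = 0, y = -108 and 108 mm. Impeller at y = -190 mm
- keeper_lip (a point): Middle of the free edge of the fixed keeper lip's underside: x = -26 mm, y = 0, 46.5 mm above the bench (34.5 above the pocket floors); 5.5 mm thick. It overhangs the near (-x) end of all pockets by 8 mm, so a cell cannot drop in level: tilted 15 to 20 degrees, -x end low, that end goes under the lip to the near wall (x = -34 mm), then the cell rocks down flat
- pocket_a (a point): Floor centre of the pocket next to the impeller, 12 mm above the bench; axes as the blower's. Pocket 68 mm long in x (-34 to 34), 34.5 mm wide. The banks between the pockets and the far (+x) wall stand 7 mm above the floor; the banks' long edges are chamfered 3 mm at 45 degrees, so the tight part is the lowest 4 mm
- pocket_b (a point): Floor centre of the middle pocket, as pocket_a
- pocket_c (a point): Floor centre of the pocket farthest from the impeller, as pocket_a
- cover_seat (a point): Midway between the two cover pins, at the height of the seated cover's underside (52 mm above the bench); axes as the blower's. The pins are 12 mm posts up to 52 mm above the bench, then 8 mm thick with conical tips up to 65 mm. The cover also rests on the lip and on two 10 mm posts at x = 40, y = -112 and 112 mm, all 52 mm high
- impeller_axis (a point): On the impeller's axis at its hub's top, 66 mm above the bench; does not turn. Disc of 54 mm radius, top 28 mm above the bench; hub radius 13 mm; four flat upright radial blades 4 mm thick, 12 to 52 mm from the axis, 28 to 62 mm above the bench. Closed fingertips fit between two blades (50 mm apart at 36 mm radius) and can push one round in a circle
- impeller (a joint): Angle of the aluminium impeller about its upright axis, rad, counted on over several turns, positive counter-clockwise from above; at 0 the blades lie along the blower's x and y. Starts between -0.4 and 0.4; turns both ways without stop, light friction, coasts very little
- cover: Dark steel cover plate of the tray, loose, 0.3 kg: 94 mm (x) by 240 mm (y) by 5 mm, with two 11.5 mm holes at x = 0, y = -108 and +108 mm. Origin: centre of its underside; z up. On its middle a solid black grip bar 14 mm (x) by 70 mm (y), from 5 to 29 mm above the underside. Starts seated on the pins. Both ways round are alike. The bench in front of the blower (towards the robot) is clear for laying it down
- cell_a: Battery cell, loose grey block 62 mm (x) by 32 by 32 mm with black bands and a brass patch on each end, 0.18 kg; origin at its centre, x along its length. Ends alike and all four long sides alike. Starts lying on the bench at the left; two or three cells are present, and any cell may go into any pocket. None if absent
- cell_b: Battery cell, loose grey block 62 mm (x) by 32 by 32 mm with black bands and a brass patch on each end, 0.18 kg; origin at its centre, x along its length. Ends alike and all four long sides alike. Starts lying on the bench at the left; two or three cells are present, and any cell may go into any pocket. None if absent
- cell_c: Battery cell, loose grey block 62 mm (x) by 32 by 32 mm with black bands and a brass patch on each end, 0.18 kg; origin at its centre, x along its length. Ends alike and all four long sides alike. Starts lying on the bench at the left; two or three cells are present, and any cell may go into any pocket. None if absent
- grind_disc: Bystander: grinding disc, 115 mm across, 6 mm thick, lying loose at the right front; origin at the centre of its underside
- ear_plate: Bystander: small brown steel plate 50 x 55 x 8 mm, loose at the left front near the cells; origin at the centre of its underside
- flange_nut: Bystander: flanged nut 46 mm across, 22 mm high, loose at the right; origin at the centre of its underside
Not all that is in view belongs to the job. Leave any turquoise look-alike of the cell_a alone. Leave any turquoise look-alike of the cell_b alone.

How it is judged:
By the outcome, as a careful person would: the job done as asked, in the order asked, and still so for the second after the job is handed in, with the robot touching nothing.
Of cell_a, cell_b, cell_c only 2 to 3 are there at a start; the rules pass over those that are not, and their reading is None.
At some moment in a run one of cell_a, cell_b, cell_c may be knocked a few centimetres aside while the robot is not near it.
Once in a run the grip may slacken for a moment while it holds something.
It also fails if it takes over 210 s, if anything falls off the work surface, if the arm or the gripper's body presses on something with over 40 N, if the wrist force passes 120 N, or if a joint passes its speed limit or range.

### The arm

A 6-joint arm with a two-finger parallel gripper is mounted at the origin on a cart in front of the work surface, level with it; the furniture and walls round the work are solid. World frame = base frame: x ahead of the robot, y to its left, z up, the work surface at z = 0. Lengths are in m, angles in rad, forces in N, time in s.
With the tool pointing down it reaches from about 0.25 to 0.775 m from the base axis. Payload 8.9 kg.
Tool frame: the origin (TCP) lies midway between the tips of the shut fingers; the grasp point (between the pads) lies 19 mm behind it; z points along the fingers, x is the direction in which the jaws open and shut, and the axes are right-handed (so a half turn about z gives the same grasp; the last joint's range is limited). The gripper opens to 85 mm and grips with 20 to 120 N. Pads are 22 mm wide; open, the fingers measure 114 mm over their backs; the gripper's body (76 mm by 85 mm) begins 54 mm behind the grasp point. The pads swing forward as they close: fully open they stand 13 mm farther back than shut.
Start: joints at [-1.463, 0.291, -0.153, 1.127, 0, 1.431], TCP at [0.128, -0.509, 0.231] pointing down, gripper open.
Joint ranges: [-2.52, 2.52], [-0.91, 1.74], [-1.3, 1.37], [-1.96, 2.02], [-1.52, 1.47], [-3.14, 3.14]. Speed limits (rad/s): [2.22, 2.22, 2.79, 3.14, 3.14, 3.14].

### API

Orientations are given as a unit quaternion [x, y, z, w].
In Python, from cell import robot gives the robot as it stands.
- The arm moves only by the tool jog_arm, never from a script. Its argument "motion" is a list of rows, each a list of 3 entries, a list of its own where there are three numbers: the closure in counts, from 0 (fully open) to 255 (shut), then the shift along the tool's x, y, z each as a share of 0.1 m, from -1 to 1, then the turn, a rotation vector about the tool's x, y, z each as a share of pi/2 rad, from -1 to 1. In form: [[claw, [x, y, z], [ax, ay, az]], ...]. A call has 1 to 10 rows; each row is the pose to reach, as a shift and turn from the pose commanded when the call began, along the tool's axes at that moment; what a row does not reach only later rows make up. A row lasts 1/8 s, in which the tool goes at most 62.5 mm and 10.7 degrees, less where a joint would pass 70% of its speed; a pose out of reach is approached as far as the arm can. A call with a number of a shift or a turn outside -1 to 1 is refused whole. A call with a gripper value outside its range is refused whole. The fingers move at their own pace and stop on an object; the grip force is fixed at half the most. Time passes only in rows, so rows that repeat a pose let the fingers close. It gives the time, the measured TCP pose, the force and the opening at its end, in the units of the state.
- robot.read_state(): the state, without advancing time (a new reading comes with each control period).
- robot.camera(name): name is "scene" or "top" or "wrist"; returns the picture (420x560x3 uint8, blue, green, red); there is no depth.
- robot.camera_info(name): a dict with "fovy" (degrees; the focal length in pixels is half the picture's height over the tangent of half this angle, whatever the lens; pixels are square), "cx", "cy" (the principal point, pixels), "R" (3x3) and "t" (3): a world point X has camera coordinates R X + t. Camera axes: x right, y down, z forward; pixel columns grow to the right and rows downward; lengths in m; the calibration is good to about 2 mm. A picture is of the moment at which its call begins: read the wrist's pose just before it. camera_info takes no time and is no camera call; for the wrist camera it gives the pose at the moment of the call.
- robot.finish_job(): hands the job in, once; it reports no verdict.
The state is a dict: "t": time; "joint_pos": joint angles; "qd": joint speeds; "joint_efforts": joint torques, N m; "tool_pos": TCP position; "tcp_rot": TCP orientation; "contact_force": force on the tool from outside, world axes, zero at the start; "wrist_torque": the same for the moment, N m; "finger_gap": finger opening in m.
Only numpy, scipy, OpenCV 4.12 (cv2) and the standard library are available. Lean on these libraries where they do the work, as an engineer would, in place of code of your own. Each camera call takes 0.05 s, during which the arm holds its last target.

## Working session

There is one attempt and no reset: what is moved stays moved. The work goes in short steps, Python scripts to look and compute and a tool call to move; the robot and the scene stay as the last step left them, time stands still between calls to the robot, and variables do not carry over. Pictures are saved under pics/ and viewed, and the job is handed in when it is done.

Besides the shell and the picture viewer there is one more tool, called after "Emit:" as name([rows], argument=value, ...), one row to a line, values as JSON. jog_arm: Moves the arm, as the interface text tells. Shift numbers are shares of 0.1 m and turn numbers shares of pi/2 rad, none past 1 either way. Its arguments: {"type":"object","properties":{"motion":{"type":"array","items":{"type":"array"}}},"required":["motion"]}

```bash
ls; mkdir -p pics; python3 - <<'E'
from cell import robot
import cv2
s=robot.read_state()
print(s)
for n in ["scene","top","wrist"]:
    print(n,robot.camera_info(n))
    cv2.imwrite(f"pics/{n}0.png",robot.camera(n))
E
```

```text
pics
{'t': 0.0, 'joint_pos': array([-1.46327892e+00,  2.91293335e-01, -1.54190318e-01,  1.12669459e+00,
       -3.78304830e-06,  1.43150769e+00]), 'qd': array([ 4.52118866e-04, -8.85570108e-04,  1.18010930e-04,  6.11251666e-04,
        1.08960982e-03, -8.57287947e-05]), 'joint_efforts': array([ 2.20820977e-03, -5.37146795e+01,  3.31370652e+01,  1.60028588e-02,
       -9.02065750e-06,  7.53304960e-06]), 'tool_pos': array([ 0.12821877, -0.5086144 ,  0.23070165]), 'tcp_rot': array([ 7.88767218e-01, -6.14691628e-01, -4.82118527e-04, -4.94966068e-04]), 'contact_force': array([ 0.35312372, -0.54818387, -0.3256885 ]), 'wrist_torque': array([0.03897614, 0.01332495, 0.01056806]), 'finger_gap': 0.08541723569482498}
scene {'fovy': 48.2700211705654, 'cx': 276.6000947329359, 'cy': 202.94191366648167, 'R': array([[ 0.54781011,  0.83639025, -0.01885272],
       [ 0.59521241, -0.40548376, -0.69376156],
       [-0.58789988,  0.36882823, -0.71995796]]), 't': array([-0.31812885, -0.20198268,  1.53210739])}
top {'fovy': 53.69609759233261, 'cx': 278.098132089289, 'cy': 210.45185578758594, 'R': array([[ 0.00801642, -0.99994172, -0.00723081],
       [-0.99420542, -0.00719484, -0.10725581],
       [ 0.10719753,  0.00804871, -0.99420516]]), 't': array([0.06549664, 0.48691577, 1.16435696])}
wrist {'fovy': 67.17250519258587, 'cx': 278.75894446432636, 'cy': 206.13121941767153, 'R': array([[ 0.24481664, -0.96956846, -0.00134853],
       [-0.93597772, -0.23669743,  0.26061474],
       [-0.25300302, -0.06254063, -0.96544194]]), 't': array([-0.5247814 , -0.03423253,  0.37816421])}
```

View pics/scene0.png

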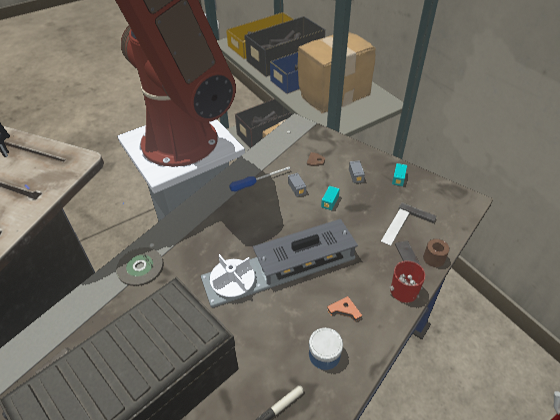

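View pics/top0.png

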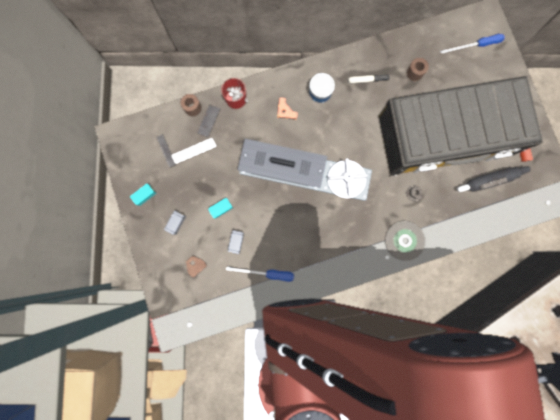

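View pics/wrist0.png

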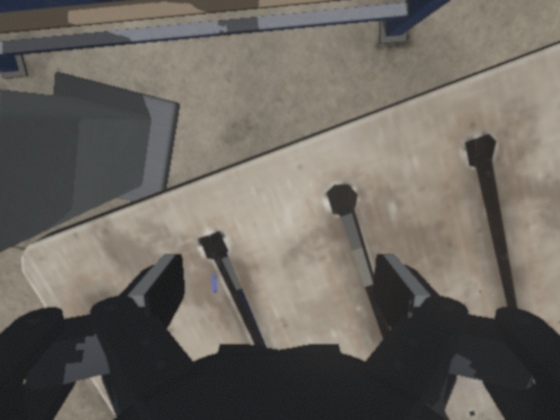

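```bash
cat > h.py <<'E'
from cell import robot
import cv2, numpy as np
from scipy.spatial.transform import Rotation as Ro
def K(ci,H=420): 
    f=H/2/np.tan(np.radians(ci['fovy'])/2); return f
def ray(n,u,v,z,ci=None):
    ci=ci or robot.camera_info(n); f=K(ci); R=np.array(ci['R']);t=np.array(ci['t'])
    d=R.T@np.array([(u-ci['cx'])/f,(v-ci['cy'])/f,1]); c=-R.T@t
    return c+d*(z-c[2])/d[2]
def proj(n,X,ci=None):
    ci=ci or robot.camera_info(n); f=K(ci); p=np.array(ci['R'])@np.array(X)+ci['t']
    return np.array([ci['cx']+f*p[0]/p[2],ci['cy']+f*p[1]/p[2]])
def crop(img,x0,y0,x1,y1,k,name):
    c=cv2.resize(img[y0:y1,x0:x1],None,fx=k,fy=k,interpolation=cv2.INTER_CUBIC); cv2.imwrite(name,c)
E
python3 - <<'E'
from h import *
t=cv2.imread('pics/top0.png');s=cv2.imread('pics/scene0.png')
crop(t,120,80,270,290,2.8,'pics/c1.png')
crop(t,230,120,380,210,5,'pics/c2.png')
crop(s,195,210,365,310,4.5,'pics/c3.png')
crop(s,270,140,460,270,4,'pics/c4.png')
E
```

```text
(no output)
```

View pics/c1.png

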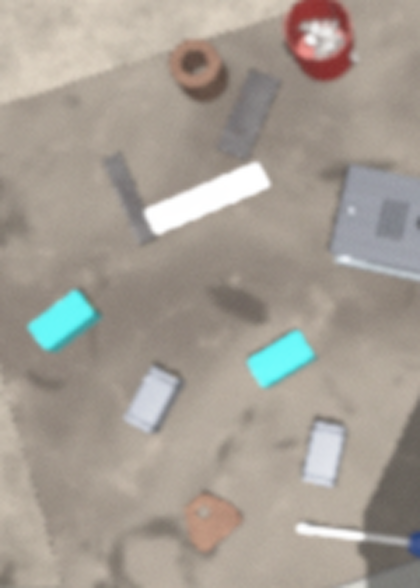

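View pics/c2.png

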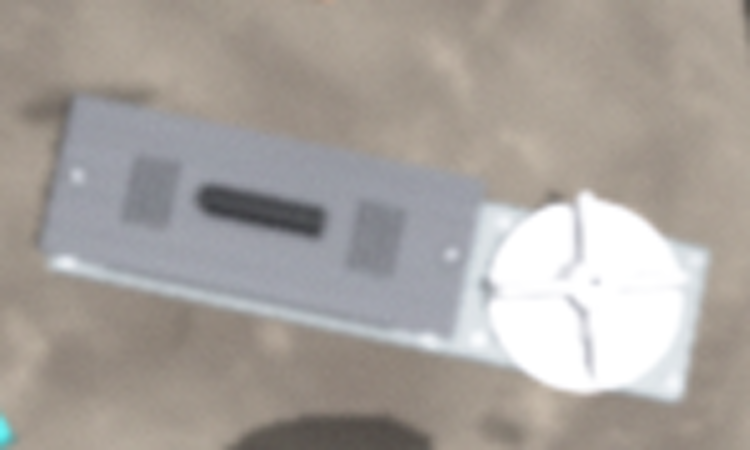

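View pics/c3.png

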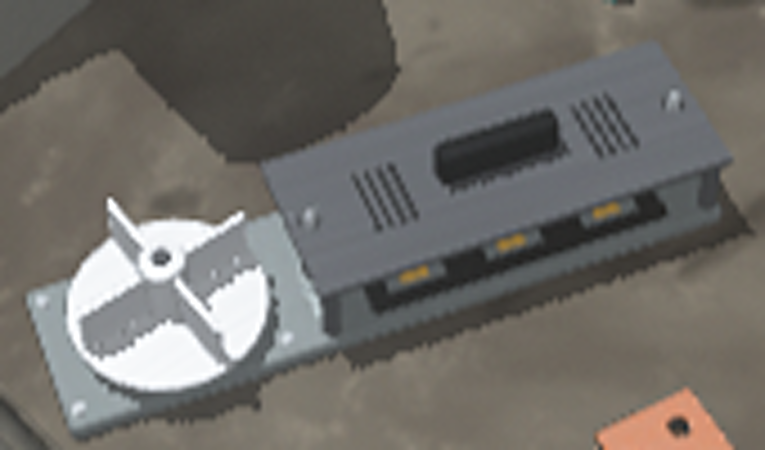

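View pics/c4.png

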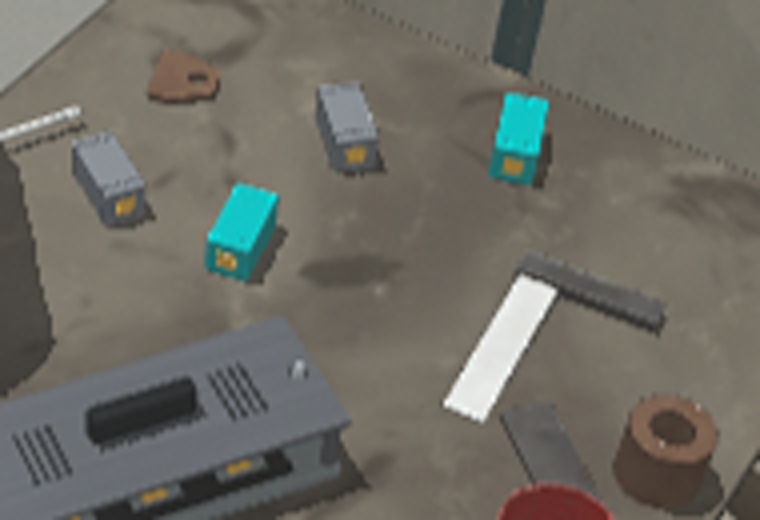

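```bash
python3 - <<'E'
from h import *
from scipy.optimize import least_squares
ct=robot.camera_info('top');cs=robot.camera_info('scene')
c2=lambda u,v:((u+.5)/5-.5+230,(v+.5)/5-.5+120)
c3=lambda u,v:((u+.5)/4.5-.5+195,(v+.5)/4.5-.5+210)
obs=[('top',c2(78,176),(0,.108,.062)),('top',c2(451,254),(0,-.108,.062)),('top',c2(595,282),(0,-.19,.066)),
('scene',c3(674,98),(0,.108,.062)),('scene',c3(310,215),(0,-.108,.062)),('scene',c3(160,256),(0,-.19,.066))]
def res(p):
    c,s=np.cos(p[2]),np.sin(p[2]); r=[]
    for n,uv,X in obs:
        W=[p[0]+c*X[0]-s*X[1],p[1]+s*X[0]+c*X[1],X[2]]
        r+=list(proj(n,W,ct if n=='top' else cs)-uv)
    return r
s=least_squares(res,[.5,0,-.15]);print(s.x,np.degrees(s.x[2]),np.round(s.fun,2))
for n,uv,X in obs: print(n,uv,ray(n,*uv,X[2]))
c1=lambda u,v:((u+.5)/2.8-.5+120,(v+.5)/2.8-.5+80)
for nm,q in dict(A=[(158,367),(181,378),(152,431),(125,421)],B=[(318,418),(345,423),(331,484),(304,481)],T=[(248,363),(298,331),(316,354),(264,386)],ear=[(213,521)],screw=[(300,528)]).items():
    for p in q: print(nm,np.round(ray('top',*c1(*p),.032),4))
E
```

```text
[ 0.61912963  0.05824017 -0.20711003] -11.866530845571061 [-0.26 -0.43  0.02 -0.09  0.09  0.14 -0.08 -0.32 -0.3  -0.19  0.09  0.25]
top (245.2, 154.8) [0.64010539 0.16317837 0.062     ]
top (319.8, 170.4) [ 0.59666089 -0.04740648  0.062     ]
top (348.6, 176.0) [ 0.58044259 -0.12745384  0.066     ]
scene (344.3888888888889, 231.38888888888889) [0.64227388 0.16343816 0.062     ]
scene (263.5, 257.3888888888889) [ 0.59780149 -0.04716689  0.062     ]
scene (230.16666666666666, 266.5) [ 0.57932027 -0.12752616  0.066     ]
A [0.4828 0.361  0.032 ]
A [0.4717 0.3371 0.032 ]
A [0.4174 0.3649 0.032 ]
A [0.4274 0.3927 0.032 ]
B [0.4319 0.1963 0.032 ]
B [0.427  0.1688 0.032 ]
B [0.3653 0.1819 0.032 ]
B [0.3681 0.2093 0.032 ]
T [0.4876 0.269  0.032 ]
T [0.521  0.2186 0.032 ]
T [0.4974 0.1997 0.032 ]
T [0.4641 0.2521 0.032 ]
ear [0.3273 0.3002 0.032 ]
screw [0.321  0.2123 0.032 ]
```

```bash
cat >> h.py <<'E'
BX,BY,BYAW=0.6191,0.0582,-0.2071
def bl(x,y,z):
    c,s=np.cos(BYAW),np.sin(BYAW); return np.array([BX+c*x-s*y,BY+s*x+c*y,z])
def down(yaw,tilt=0):
    # tool down, x at yaw; tilt = rotation about tool x (rad)
    return Ro.from_euler('z',yaw)*Ro.from_euler('x',np.pi)*Ro.from_euler('x',tilt)
def plan(pos,Rt,st=None):
    st=st or robot.read_state(); p=np.array(st['tool_pos']);R=Ro.from_quat(st['tcp_rot'])
    d=R.inv().apply(np.array(pos)-p)/.1; w=(R.inv()*Rt).as_rotvec()/(np.pi/2)
    print('shift',np.round(d,3),'turn',np.round(w,3),'dist',np.linalg.norm(d)*.1); return d,w
def stat():
    s=robot.read_state(); R=Ro.from_quat(s['tcp_rot'])
    print('t%.2f'%s['t'],'tcp',np.round(s['tool_pos'],4),'x',np.round(R.apply([1,0,0]),3),'z',np.round(R.apply([0,0,1]),3),'F',np.round(s['contact_force'],1),'gap %.4f'%s['finger_gap'],'j',np.round(s['joint_pos'],2))
E
python3 - <<'E'
from h import *
stat()
plan([.619,.058,.19],down(BYAW))
for n,u,v in [('grind',404,240),('grR',378,240),('s1',230,268),('s2',292,275),('nut',416,192),('box',390,172),('boxt',385,100)]: print(n,ray('top',u,v,.01))
E
```

```text
t0.15 tcp [ 0.1282 -0.5088  0.2309] x [ 0.244 -0.97  -0.001] z [-0.     0.001 -1.   ] F [0.4 0.  0.4] gap 0.0850 j [-1.46  0.29 -0.15  1.13  0.    1.43]
shift [-4.297 -6.144  0.414] turn [-0.     0.    -0.711] dist 0.7508476674318327
grind [ 0.40516091 -0.29414556  0.01      ]
grR [ 0.40458099 -0.21935386  0.01      ]
s1 [0.32108161 0.20603234 0.01      ]
s2 [0.30269779 0.02807385 0.01      ]
nut [ 0.54521995 -0.33249249  0.01      ]
box [ 0.60400572 -0.25803472  0.01      ]
boxt [ 0.82268776 -0.24767464  0.01      ]
```

Emit:
jog_arm([
  [0,[-0.7,-1,0],[0,0,0]],
  [0,[-0.7,-1,0],[0,0,0]],
])

```text
t: 0.4
tool_pos: [0.2086, -0.4156, 0.2309]
tcp_rot: [0.788, -0.615, -0.0, -0.0]
contact_force: [0.5, -0.8, -0.1]
finger_gap: 0.0852
```

Emit:
jog_arm([
  [0,[-0.7,-1,0],[0,0,0]],
  [0,[-0.7,-1,0],[0,0,0]],
])

```text
t: 0.65
tool_pos: [0.2889, -0.3228, 0.2313]
tcp_rot: [0.789, -0.615, 0.0, -0.0]
contact_force: [0.4, -0.8, 0.6]
finger_gap: 0.0854
```

Emit:
jog_arm([
  [0,[-0.7,-1,0],[0,0,0]],
  [0,[-0.7,-1,0],[0,0,0]],
])

```text
t: 0.9
tool_pos: [0.3688, -0.2304, 0.2313]
tcp_rot: [0.789, -0.615, 0.0, 0.0]
contact_force: [1.2, -0.9, -0.5]
finger_gap: 0.0854
```

Emit:
jog_arm([
  [0,[-0.7,-1,0],[0,0,0]],
  [0,[-0.7,-1,0],[0,0,0]],
])

```text
t: 1.15
tool_pos: [0.4488, -0.138, 0.2313]
tcp_rot: [0.789, -0.615, 0.0, -0.0]
contact_force: [1.0, -1.0, 0.2]
finger_gap: 0.0853
```

Emit:
jog_arm([
  [0,[-0.7,-1,0],[0,0,0]],
  [0,[-0.7,-1,0],[0,0,0]],
])

```text
t: 1.4
tool_pos: [0.5287, -0.0456, 0.2312]
tcp_rot: [0.789, -0.615, 0.0, 0.0]
contact_force: [1.0, -1.3, -0.4]
finger_gap: 0.0855
```

Emit:
jog_arm([
  [0,[-0.7,-1,0],[0,0,-0.7]],
  [0,[-0.7,-1,0],[0,0,-0.7]],
  [0,[-0.7,-1,0],[0,0,-0.7]],
  [0,[-0.7,-1,0],[0,0,-0.7]],
  [0,[-0.7,-1,0],[0,0,-0.7]],
  [0,[-0.7,-1,0],[0,0,-0.7]],
  [0,[-0.7,-1,0],[0,0,-0.7]],
])

```text
t: 2.28
tool_pos: [0.6073, 0.0448, 0.231]
tcp_rot: [0.994, -0.113, -0.0, 0.0]
contact_force: [0.1, 0.4, 0.7]
finger_gap: 0.085
```

```bash
python3 - <<'E'
from h import *
stat()
plan([.619,.058,.19],down(BYAW))
cv2.imwrite('pics/w1.png',robot.camera('wrist'))
E
```

```text
t2.27 tcp [0.6073 0.0448 0.231 ] x [ 0.975 -0.224 -0.001] z [-0.001  0.    -1.   ] F [0.1 0.4 0.7] gap 0.0850 j [-0.05  0.45  0.09  1.21  0.    1.75]
shift [ 0.085 -0.155  0.41 ] turn [ 0.     0.    -0.012] dist 0.04463152112359767
```

View pics/w1.png

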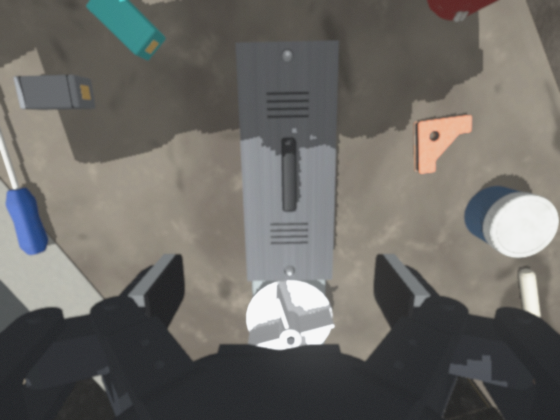

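```bash
python3 - <<'E'
from h import *
for X in [(0,.108,.062),(0,-.108,.062),(0,-.19,.066),(0,.035,.081),(0,-.035,.081)]: print(np.round(proj('wrist',bl(*X)),1))
for uv,z in [((287,56),.062),((289.5,271),.062),((290,341),.066)]: print(ray('wrist',*uv,z))
plan([.619,.058,.062],down(BYAW))
E
```

```text
[285.6  53.9]
[288.6 271.8]
[289.6 339.2]
[287.3 137.6]
[288.2 211.8]
[0.64211449 0.16190707 0.062     ]
[ 0.59807035 -0.0467603   0.062     ]
[ 0.57998939 -0.13017849  0.066     ]
shift [ 0.084 -0.155  1.69 ] turn [ 0.     0.    -0.013] dist 0.16995729310972832
```

Emit:
jog_arm([
  [0,[0.09,-0.155,0.6],[0,0,-0.013]],
  [0,[0.09,-0.155,0.95],[0,0,-0.013]],
  [0,[0.09,-0.155,0.95],[0,0,-0.013]],
])

```text
t: 2.7
tool_pos: [0.6175, 0.058, 0.1337]
tcp_rot: [0.995, -0.103, -0.003, 0.0]
contact_force: [-0.0, -0.6, 0.1]
finger_gap: 0.0854
```

Emit:
jog_arm([
  [0,[0,0,0.35],[0,0,0]],
  [0,[0,0,0.6],[0,0,0]],
  [0,[0,0,0.72],[0,0,0]],
  [0,[0,0,0.73],[0,0,0]],
])

```text
t: 3.2
tool_pos: [0.6201, 0.0578, 0.0641]
tcp_rot: [0.995, -0.102, 0.0, -0.0]
contact_force: [0.2, 0.0, 0.1]
finger_gap: 0.0853
```

Emit:
jog_arm([
  [255,[0,0,0],[0,0,0]],
  [255,[0,0,0],[0,0,0]],
  [255,[0,0,0],[0,0,0]],
  [255,[0,0,0],[0,0,0]],
  [255,[0,0,0],[0,0,0]],
  [255,[0,0,0],[0,0,0]],
])

```text
t: 3.95
tool_pos: [0.62, 0.0579, 0.0638]
tcp_rot: [0.995, -0.102, 0.0, -0.0]
contact_force: [-0.2, 0.7, 5.8]
finger_gap: 0.0126
```

```bash
python3 - <<'E'
from h import *
stat()
E
```

```text
t3.95 tcp [0.62   0.0579 0.0638] x [ 0.979 -0.203  0.001] z [ 0.001 -0.    -1.   ] F [-0.2  0.7  5.8] gap 0.0126 j [-0.02  0.6  -0.12  0.85 -0.    1.75]
```

Emit:
jog_arm([
  [255,[0,0,-0.1],[0,0,0]],
  [255,[0,0,-0.2],[0,0,0]],
  [255,[0,0,-0.35],[0,0,0]],
  [255,[0,0,-0.5],[0,0,0]],
])

```text
t: 4.45
tool_pos: [0.6198, 0.0579, 0.1146]
tcp_rot: [0.995, -0.102, 0.0, -0.0]
contact_force: [0.2, -0.7, -2.4]
finger_gap: 0.0129
```

```bash
python3 - <<'E'
from h import *
stat()
plan([.44,-.02,.02],down(BYAW))
cv2.imwrite('pics/s2.png',robot.camera('scene'))
E
```

```text
t4.45 tcp [0.6198 0.0579 0.1146] x [ 0.979 -0.203  0.   ] z [ 0. -0. -1.] F [ 0.2 -0.7 -2.4] gap 0.0129 j [-0.02  0.55 -0.06  0.96  0.    1.75]
shift [-1.604  1.127  0.945] turn [-0.    -0.     0.002] dist 0.2176067248896565
```

View pics/s2.png

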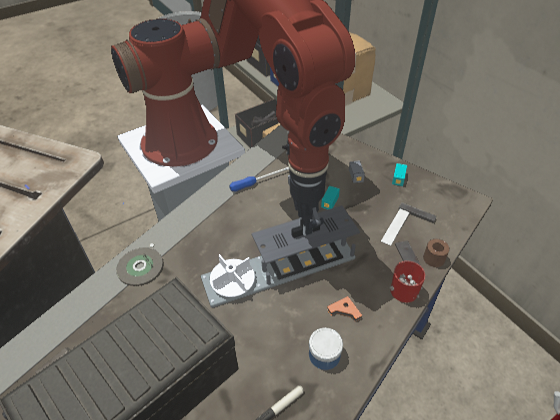

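Emit:
jog_arm([
  [255,[-0.4,0.28,0],[0,0,0]],
  [255,[-0.8,0.56,0],[0,0,0]],
  [255,[-0.8,0.56,0],[0,0,0]],
])

```text
t: 4.88
tool_pos: [0.5262, 0.0186, 0.1133]
tcp_rot: [0.995, -0.103, -0.002, 0.0]
contact_force: [1.4, -0.7, -2.8]
finger_gap: 0.0123
```

Emit:
jog_arm([
  [255,[-0.4,0.28,0.1],[0,0,0]],
  [255,[-0.8,0.56,0.3],[0,0,0]],
  [255,[-0.8,0.56,0.6],[0,0,0]],
  [255,[-0.8,0.56,0.9],[0,0,0]],
  [255,[-0.8,0.56,0.95],[0,0,0]],
  [255,[-0.8,0.56,0.98],[0,0,0]],
  [255,[-0.8,0.56,1.0],[0,0,0]],
])

```text
t: 5.75
tool_pos: [0.4414, -0.0195, 0.0141]
tcp_rot: [0.995, -0.102, 0.001, 0.0]
contact_force: [1.6, 0.5, -3.2]
finger_gap: 0.0126
```

```bash
python3 - <<'E'
from h import *
stat()
E
```

```text
t5.75 tcp [ 0.4414 -0.0195  0.0141] x [ 0.979 -0.202  0.002] z [ 0.002 -0.    -1.   ] F [ 1.6  0.5 -3.2] gap 0.0126 j [-0.21  0.4  -0.67  0.5   0.    1.56]
```

Emit:
jog_arm([
  [255,[0,0,0.015],[0,0,0]],
  [255,[0,0,0.02],[0,0,0]],
  [0,[0,0,0.02],[0,0,0]],
  [0,[0,0,0.02],[0,0,0]],
  [0,[0,0,0.02],[0,0,0]],
  [0,[0,0,0.02],[0,0,0]],
])

```text
t: 6.5
tool_pos: [0.4403, -0.0194, 0.0113]
tcp_rot: [0.995, -0.102, 0.0, -0.0]
contact_force: [0.8, -0.1, -0.1]
finger_gap: 0.0833
```

Emit:
jog_arm([
  [0,[0,0,-0.3],[0,0,0]],
  [0,[0,0,-0.7],[0,0,0]],
  [0,[0,0,-1.0],[0,0,0]],
  [0,[0,0,-1.0],[0,0,0]],
])

```text
t: 7.0
tool_pos: [0.4419, -0.0197, 0.1132]
tcp_rot: [0.995, -0.102, 0.002, 0.0]
contact_force: [-0.1, -0.1, -0.6]
finger_gap: 0.0855
```

Emit:
jog_arm([
  [0,[0,0,-0.7],[0,0,0]],
  [0,[0,0,-0.7],[0,0,0]],
  [0,[0,0,-0.7],[0,0,0]],
])

```text
t: 7.38
tool_pos: [0.4403, -0.0194, 0.1808]
tcp_rot: [0.995, -0.102, 0.0, 0.0]
contact_force: [0.3, -1.1, -0.3]
finger_gap: 0.0853
```

```bash
python3 - <<'E'
from h import *
stat()
t=robot.camera('top');s=robot.camera('scene')
crop(t,100,120,400,300,2.6,'pics/c5.png')
crop(s,195,130,365,310,3.3,'pics/c6.png')
E
```

```text
t7.38 tcp [ 0.4403 -0.0194  0.1808] x [ 0.979 -0.203  0.   ] z [ 0. -0. -1.] F [ 0.3 -1.1 -0.3] gap 0.0853 j [-0.21  0.17 -0.45  0.95 -0.    1.56]
```

View pics/c5.png

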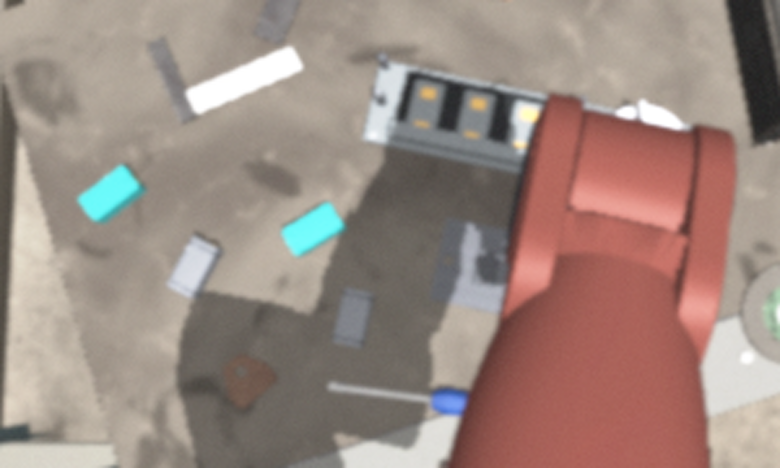

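View pics/c6.png

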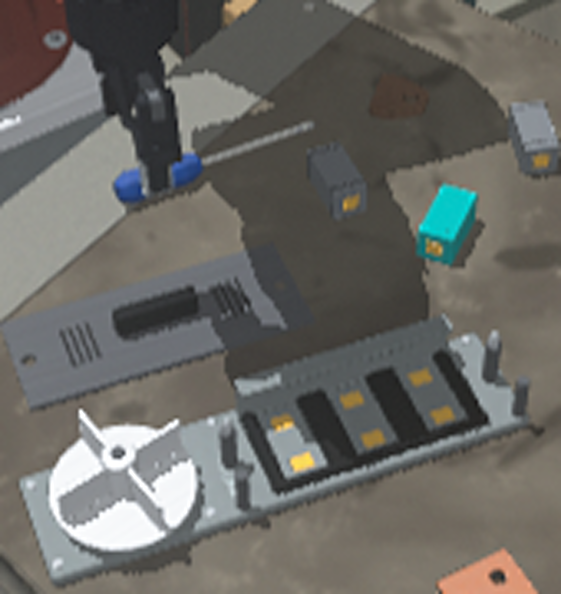

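```bash
python3 - <<'E'
from h import *
plan([.41,.189,.20],down(BYAW+np.pi/2))
E
```

```text
shift [-0.71  -1.979 -0.2  ] turn [-0.001  0.001 -0.998] dist 0.21120227126947344
```

Emit:
jog_arm([
  [0,[-0.36,-1.0,-0.2],[0,0,0]],
  [0,[-0.36,-1.0,-0.2],[0,0,0]],
])

```text
t: 7.72
tool_pos: [0.4241, 0.087, 0.2]
tcp_rot: [0.995, -0.102, -0.001, 0.0]
contact_force: [0.4, -0.0, -0.3]
finger_gap: 0.0855
```

Emit:
jog_arm([
  [0,[-0.35,-0.98,0],[0,0,-1]],
  [0,[-0.35,-0.98,0],[0,0,-1]],
  [0,[-0.35,-0.98,0],[0,0,-1]],
  [0,[-0.35,-0.98,0],[0,0,-1]],
  [0,[-0.35,-0.98,0],[0,0,-1]],
  [0,[-0.35,-0.98,0],[0,0,-1]],
  [0,[-0.35,-0.98,0],[0,0,-1]],
  [0,[-0.35,-0.98,0],[0,0,-1]],
  [0,[-0.35,-0.98,0],[0,0,-1]],
  [0,[-0.35,-0.98,0],[0,0,-1]],
])

```text
t: 8.98
tool_pos: [0.4101, 0.1887, 0.1999]
tcp_rot: [0.776, 0.631, -0.001, -0.001]
contact_force: [0.7, -0.6, -0.5]
finger_gap: 0.0855
```

```bash
python3 - <<'E'
from h import *
stat()
cv2.imwrite('pics/w3.png',robot.camera('wrist'))
for X in [(.398,.189,.032),(.4498,.3639,.032)]: print(np.round(proj('wrist',X),1))
E
```

```text
t8.97 tcp [0.4101 0.1887 0.1999] x [ 0.203  0.979 -0.001] z [-0.002 -0.001 -1.   ] F [ 0.7 -0.6 -0.5] gap 0.0855 j [ 0.27  0.18 -0.39  1.01  0.    0.47]
[277.1 177.2]
[458.1 192. ]
```

View pics/w3.png

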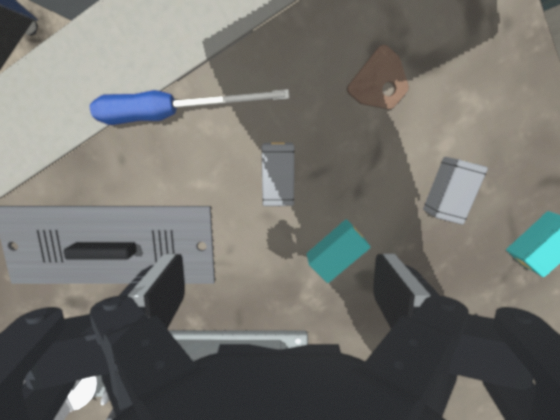

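```bash
python3 - <<'E'
from h import *
w=cv2.imread('pics/w3.png'); crop(w,250,130,310,220,6,'pics/c7.png'); crop(w,410,140,500,235,6,'pics/c8.png')
E
```

```text
(no output)
```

View pics/c7.png

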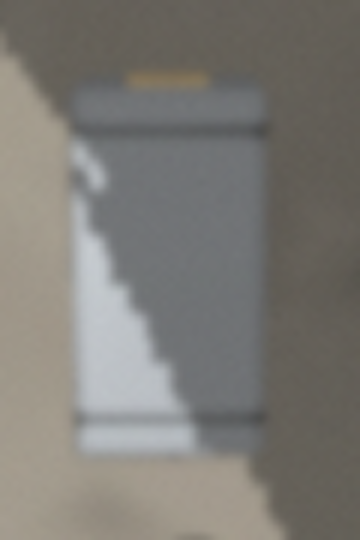

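View pics/c8.png

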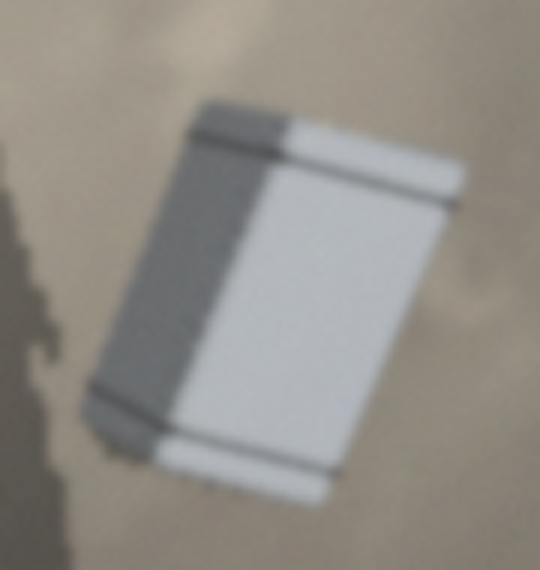

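```bash
cat >> h.py <<'E'
def cellpose(n,pts,ci=None,z=.032):
    W=np.array([ray(n,u,v,z,ci)[:2] for u,v in pts],np.float32)
    c=W.mean(0); a=(W[0]+W[1]-W[2]-W[3])/2
    print('center',np.round(c,4),'len',np.linalg.norm(a),'yaw',np.degrees(np.arctan2(a[1],a[0])),'wid',np.linalg.norm((W[0]+W[3]-W[1]-W[2])/2)); return c,np.arctan2(a[1],a[0])
E
python3 - <<'E'
from h import *
q=lambda P,x0,y0:[((u+.5)/6-.5+x0,(v+.5)/6-.5+y0) for u,v in P]
cellpose('wrist',q([(73,90),(262,90),(262,452),(78,452)],250,130))
cellpose('wrist',q([(290,120),(467,163),(325,503),(157,460)],410,140))
E
```

```text
center [0.3965 0.1899] len 0.060323294 yaw 168.58434 wid 0.030810338
center [0.4505 0.3668] len 0.059960987 yaw 154.39787 wid 0.030839378
```

```bash
python3 - <<'E'
from h import *
plan([.397,.1896,.108],down(np.radians(78.4)))
E
```

```text
shift [-0.017 -0.13   0.922] turn [-0.001  0.001 -0.002] dist 0.09313616628919236
```

Emit:
jog_arm([
  [0,[-0.017,-0.13,0.5],[0,0,-0.002]],
  [0,[-0.017,-0.13,0.92],[0,0,-0.002]],
  [0,[-0.017,-0.13,0.92],[0,0,-0.002]],
])

```text
t: 9.4
tool_pos: [0.3952, 0.1891, 0.107]
tcp_rot: [0.775, 0.632, -0.003, -0.001]
contact_force: [0.1, -0.3, 0.6]
finger_gap: 0.0857
```

Emit:
jog_arm([
  [0,[0,0,0.4],[0,0,0]],
  [0,[0,0,0.8],[0,0,0]],
  [0,[0,0,0.98],[0,0,0]],
  [0,[0,0,1.0],[0,0,0]],
  [0,[0,0,1.0],[0,0,0]],
])

```text
t: 10.02
tool_pos: [0.399, 0.1902, 0.0105]
tcp_rot: [0.775, 0.632, 0.001, 0.0]
contact_force: [0.2, -0.4, -0.3]
finger_gap: 0.0858
```

```bash
python3 - <<'E'
from h import *
stat()
cv2.imwrite('pics/w4.png',robot.camera('wrist'))
E
```

```text
t10.03 tcp [0.399  0.1902 0.0105] x [0.2   0.98  0.001] z [ 0.002  0.    -1.   ] F [ 0.2 -0.4 -0.3] gap 0.0858 j [ 0.28  0.41 -0.68  0.49  0.    0.48]
```

View pics/w4.png

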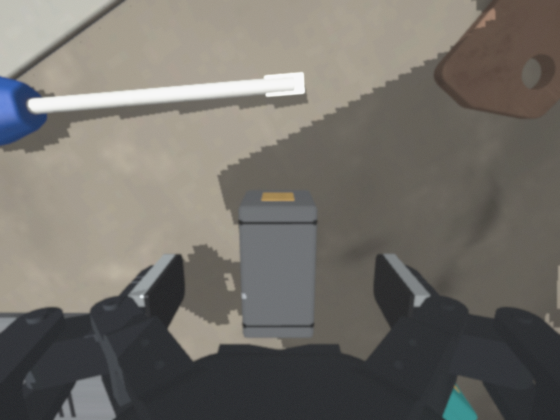

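Emit:
jog_arm([
  [0,[0,0,0.025],[0,0,0]],
  [255,[0,0,0.025],[0,0,0]],
  [255,[0,0,0.025],[0,0,0]],
  [255,[0,0,0.025],[0,0,0]],
  [255,[0,0,0.025],[0,0,0]],
  [255,[0,0,0.025],[0,0,0]],
  [255,[0,0,0.025],[0,0,0]],
])

```text
t: 10.95
tool_pos: [0.3979, 0.1899, 0.0071]
tcp_rot: [0.774, 0.633, 0.0, 0.0]
contact_force: [-0.9, -0.5, 5.3]
finger_gap: 0.0309
```

```bash
python3 - <<'E'
from h import *
stat()
cv2.imwrite('pics/w5.png',robot.camera('wrist'))
E
```

```text
t10.95 tcp [0.3979 0.1899 0.0071] x [0.2  0.98 0.  ] z [ 0.  0. -1.] F [-0.9 -0.5  5.3] gap 0.0309 j [ 0.28  0.41 -0.68  0.48  0.    0.48]
```

View pics/w5.png

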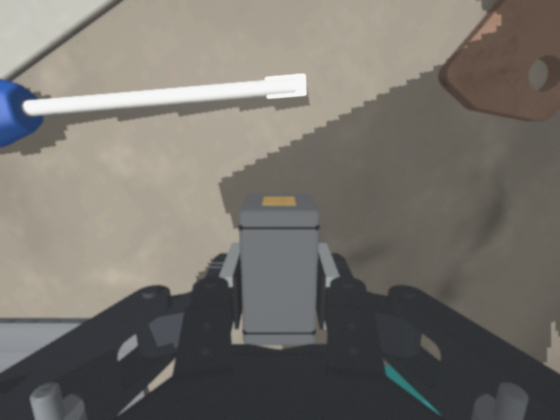

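```bash
python3 - <<'E'
from h import *
w=cv2.imread('pics/w5.png'); crop(w,225,185,335,355,3.5,'pics/c9.png')
s=robot.read_state();R=Ro.from_quat(s['tcp_rot'])
for uv in [(279,212),(280,344)]:
    print(R.inv().apply(ray('wrist',*uv,.032)-s['tool_pos']))
E
```

```text
[-0.00030697 -0.03157638 -0.0249334 ]
[ 0.00017476  0.02836624 -0.02492328]
```

View pics/c9.png

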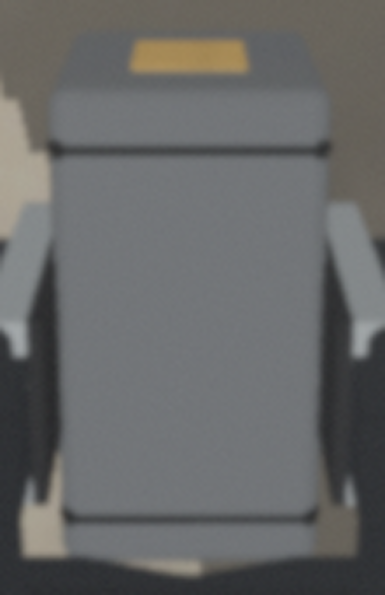

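Emit:
jog_arm([
  [255,[0,0,-0.3],[0,0,0]],
  [255,[0,0,-0.7],[0,0,0]],
  [255,[0,0,-1.0],[0,0,0]],
  [255,[0,0,-1.0],[0,0,0]],
])

```text
t: 11.5
tool_pos: [0.3993, 0.1903, 0.1084]
tcp_rot: [0.774, 0.633, 0.002, 0.001]
contact_force: [0.5, -0.5, -1.7]
finger_gap: 0.0308
```

```bash
python3 - <<'E'
from h import *
stat()
plan(bl(.075,.058,.125),down(BYAW+np.pi/2))
E
```

```text
t11.50 tcp [0.3993 0.1903 0.1084] x [0.199 0.98  0.002] z [ 0.004  0.001 -1.   ] F [ 0.5 -0.5 -1.7] gap 0.0308 j [ 0.28  0.25 -0.56  0.75  0.    0.48]
shift [-0.28   3.172 -0.156] turn [ 0.002 -0.001  0.004] dist 0.31880450163305923
```

Emit:
jog_arm([
  [255,[-0.1,0.5,-0.17],[0,0,0.002]],
  [255,[-0.1,1.0,-0.17],[0,0,0.004]],
])

```text
t: 11.75
tool_pos: [0.4948, 0.1596, 0.1237]
tcp_rot: [0.776, 0.63, 0.0, 0.0]
contact_force: [-0.0, 1.3, -1.9]
finger_gap: 0.0312
```

Emit:
jog_arm([
  [255,[-0.1,0.5,0],[0,0,0]],
  [255,[-0.1,1.0,0],[0,0,0]],
])

```text
t: 12.0
tool_pos: [0.5902, 0.1287, 0.1219]
tcp_rot: [0.777, 0.63, -0.001, -0.001]
contact_force: [0.4, -0.4, -1.6]
finger_gap: 0.0309
```

Emit:
jog_arm([
  [255,[-0.05,0.5,0],[0,0,0]],
  [255,[-0.08,1.0,0],[0,0,0]],
  [255,[-0.08,1.0,0],[0,0,0]],
  [255,[-0.08,1.0,0],[0,0,0]],
])

```text
t: 12.5
tool_pos: [0.6845, 0.1013, 0.1216]
tcp_rot: [0.776, 0.63, -0.001, -0.001]
contact_force: [-1.0, 0.3, -2.1]
finger_gap: 0.0311
```

```bash
python3 - <<'E'
from h import *
stat()
plan(bl(.075,.058,.125),down(BYAW+np.pi/2))
cv2.imwrite('pics/w6.png',robot.camera('wrist'))
E
```

```text
t12.50 tcp [0.6845 0.1013 0.1216] x [ 0.206  0.979 -0.001] z [-0.004  0.    -1.   ] F [-1.   0.3 -2.1] gap 0.0311 j [0.04 0.68 0.19 1.08 0.   0.25]
shift [ 0.023  0.198 -0.035] turn [-0.002  0.    -0.   ] dist 0.020275505050354917
```

View pics/w6.png

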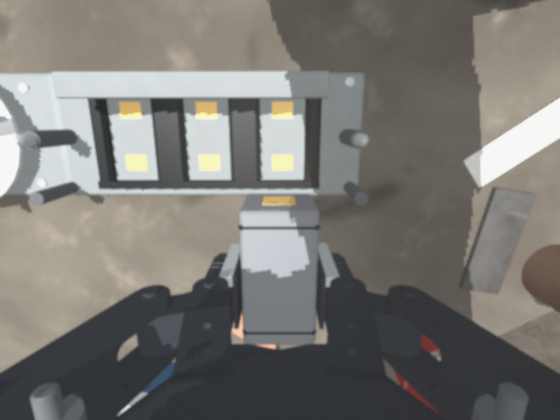

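```bash
python3 - <<'E'
from h import *
w=cv2.imread('pics/w6.png'); crop(w,0,60,190,210,4,'pics/c10.png'); crop(w,190,60,380,210,4,'pics/c11.png')
for X in [(0,.108,.065),(0,-.108,.065),(.04,.112,.052),(.04,-.112,.052),(-.026,.07525,.052),(-.034,.07525,.012),(.034,.07525,.012),(.034,.04075,.012),(.034,.04075,.019),(.034,.07525,.019),(.034,.04075-.058,.012),(.034,.07525-.058,.012)]: print(X,np.round(proj('wrist',bl(*X)),1))
E
```

```text
(0, 0.108, 0.065) [363.6 139.1]
(0, -0.108, 0.065) [ 15.  138.9]
(0.04, 0.112, 0.052) [360.5 197.2]
(0.04, -0.112, 0.052) [ 36.7 196.9]
(-0.026, 0.07525, 0.052) [309.9  96.4]
(-0.034, 0.07525, 0.012) [305.1  89.4]
(0.034, 0.07525, 0.012) [303.3 178.6]
(0.034, 0.04075, 0.012) [260.6 178.5]
(0.034, 0.04075, 0.019) [260.1 180.1]
(0.034, 0.07525, 0.019) [303.9 180.1]
(0.034, -0.01725, 0.012) [188.9 178.5]
(0.034, 0.017249999999999995, 0.012) [231.6 178.5]
```

View pics/c10.png

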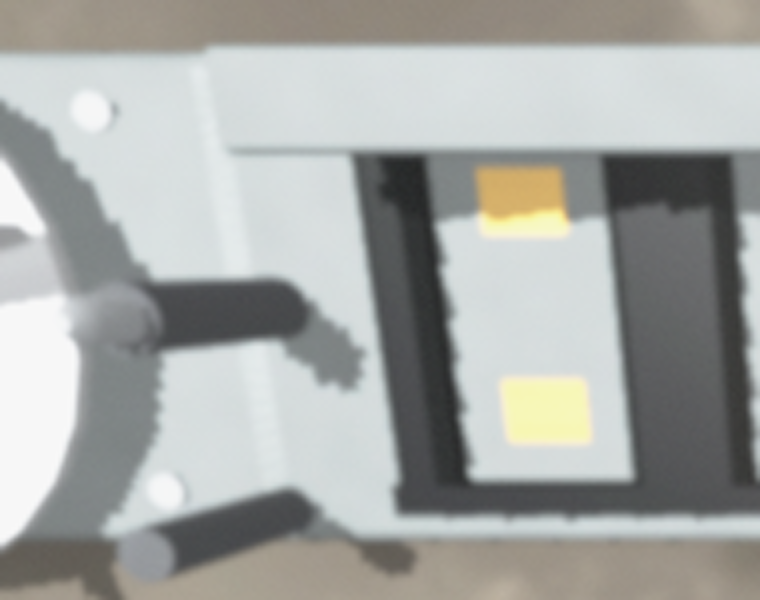

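View pics/c11.png

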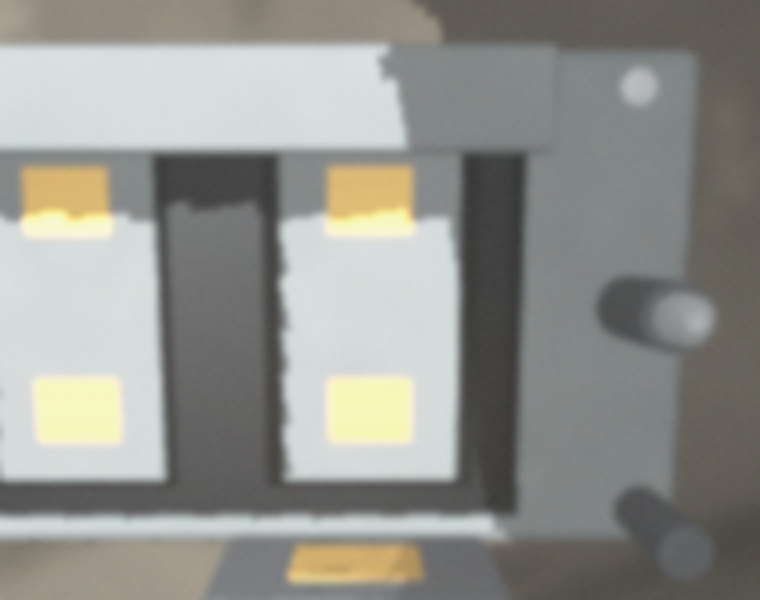

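```bash
sed -i 's/^BX,BY,BYAW=.*/BX,BY,BYAW=0.6202,0.0585,-0.2071/' h.py; cat >> h.py <<'E'
def ins(thd,Tx,Bz,y,off=.0015,h=.0071):
    th=np.radians(thd); u=np.array([np.cos(th),np.sin(th)]); v=np.array([-np.sin(th),np.cos(th)])
    T=np.array([Tx,0]); B=np.array([Tx+.032*np.sin(th),Bz]); P=B+(.031+off)*u+h*v
    return bl(P[0],y,.012+P[1]), down(BYAW+np.pi/2,-th)
E
python3 - <<'E'
from h import *
stat()
plan(*ins(17,-.018,.045,.058))
E
```

```text
t12.55 tcp [0.6844 0.1016 0.1223] x [ 0.205  0.979 -0.001] z [-0.003  0.    -1.   ] F [ 0.  -0.1 -1.9] gap 0.0314 j [0.04 0.68 0.19 1.08 0.   0.25]
shift [ 0.026 -0.334  0.491] turn [-0.191  0.     0.   ] dist 0.05944516492410184
```

Emit:
jog_arm([
  [255,[0.02,-0.1,0.1],[-0.08,0,0]],
  [255,[0.026,-0.25,0.25],[-0.15,0,0]],
  [255,[0.026,-0.334,0.4],[-0.191,0,0]],
  [255,[0.026,-0.334,0.49],[-0.191,0,0]],
  [255,[0.026,-0.334,0.49],[-0.191,0,0]],
])

```text
t: 13.18
tool_pos: [0.654, 0.1109, 0.0749]
tcp_rot: [0.768, 0.623, 0.094, 0.116]
contact_force: [1.0, -0.0, -1.3]
finger_gap: 0.0309
```

```bash
python3 - <<'E'
from h import *
stat()
plan(*ins(17,-.018,.015,.058))
plan(*ins(17,-.018,.001,.058))
plan(*ins(17,-.033,.001,.058))
cv2.imwrite('pics/w7.png',robot.camera('wrist'))
crop(robot.camera('scene'),220,150,400,300,4,'pics/s7.png')
E
```

```text
t13.18 tcp [0.654  0.1109 0.0749] x [0.205 0.979 0.   ] z [ 0.288 -0.06  -0.956] F [ 1.  -0.  -1.3] gap 0.0309 j [ 0.1   0.48 -0.36  0.44 -0.09  0.3 ]
shift [-0.003 -0.112  0.296] turn [ 0.002 -0.     0.   ] dist 0.03167062764063152
shift [-0.003 -0.153  0.43 ] turn [ 0.002 -0.     0.   ] dist 0.04565152481310869
shift [-0.003 -0.297  0.386] turn [ 0.002 -0.     0.   ] dist 0.048662861299998264
```

View pics/w7.png

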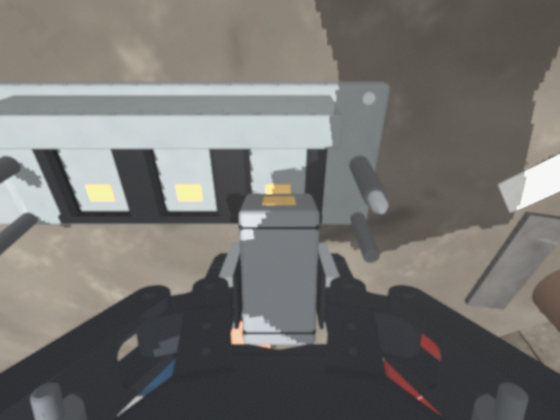

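View pics/s7.png

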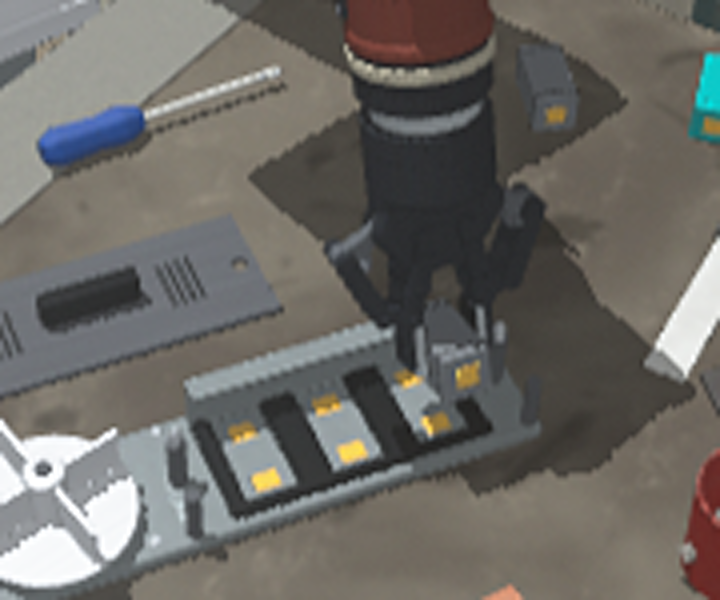

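Emit:
jog_arm([
  [255,[0,-0.06,0.15],[0,0,0]],
  [255,[0,-0.112,0.296],[0.002,0,0]],
  [255,[0,-0.13,0.35],[0.002,0,0]],
  [255,[0,-0.147,0.41],[0.002,0,0]],
  [255,[0,-0.147,0.41],[0.002,0,0]],
])

```text
t: 13.9
tool_pos: [0.6518, 0.1111, 0.031]
tcp_rot: [0.768, 0.623, 0.093, 0.115]
contact_force: [-0.3, 0.2, -1.5]
finger_gap: 0.0309
```

```bash
python3 - <<'E'
from h import *
stat()
plan(*ins(17,-.018,.001,.058))
plan(*ins(17,-.028,.001,.058))
plan(*ins(17,-.033,.001,.058))
E
```

```text
t13.90 tcp [0.6518 0.1111 0.031 ] x [ 0.206  0.979 -0.   ] z [ 0.286 -0.06  -0.956] F [-0.3  0.2 -1.5] gap 0.0309 j [ 0.1   0.54 -0.41  0.34 -0.09  0.3 ]
shift [ 0.    -0.002  0.017] turn [-0.  0. -0.] dist 0.0017245857596862033
shift [ 0.    -0.098 -0.012] turn [-0.  0. -0.] dist 0.009862060889851624
shift [ 0.    -0.146 -0.027] turn [-0.  0. -0.] dist 0.014812267533077248
```

Emit:
jog_arm([
  [255,[0,-0.002,0.017],[0,0,0]],
  [255,[0,-0.05,0.002],[0,0,0]],
  [255,[0,-0.098,-0.012],[0,0,0]],
  [255,[0,-0.098,-0.012],[0,0,0]],
])

```text
t: 14.4
tool_pos: [0.6417, 0.1133, 0.0296]
tcp_rot: [0.768, 0.623, 0.093, 0.115]
contact_force: [-0.1, 0.5, -1.9]
finger_gap: 0.031
```

Emit:
jog_arm([
  [255,[0,-0.02,-0.006],[0,0,0]],
  [255,[0,-0.038,-0.012],[0,0,0]],
  [255,[0,-0.038,-0.012],[0,0,0]],
])

```text
t: 14.78
tool_pos: [0.6383, 0.114, 0.0296]
tcp_rot: [0.768, 0.623, 0.093, 0.115]
contact_force: [0.5, 0.0, -1.5]
finger_gap: 0.0308
```

```bash
python3 - <<'E'
from h import *
stat()
plan(*ins(17,-.033,.001,.058))
for th,tx,bz in [(12,-.0325,.001),(7,-.0325,.001),(3,-.0325,.0005),(0,-.0322,-.0)]: plan(*ins(th,tx,bz,.058))
crop(robot.camera('scene'),220,150,400,300,4,'pics/s8.png')
cv2.imwrite('pics/w8.png',robot.camera('wrist'))
E
```

```text
t14.78 tcp [0.6383 0.114  0.0296] x [0.206 0.979 0.   ] z [ 0.286 -0.06  -0.956] F [ 0.5  0.  -1.5] gap 0.0308 j [ 0.11  0.53 -0.44  0.32 -0.09  0.3 ]
shift [-0.001 -0.009  0.   ] turn [ 0.  0. -0.] dist 0.0009499066747655806
shift [-0.001 -0.026  0.022] turn [ 0.056  0.    -0.   ] dist 0.003401907683379026
shift [-0.001 -0.049  0.043] turn [ 0.111  0.    -0.   ] dist 0.006573851751125738
shift [-0.001 -0.072  0.065] turn [ 0.156  0.    -0.   ] dist 0.009691617773531861
shift [-0.001 -0.088  0.083] turn [ 0.189  0.    -0.   ] dist 0.012067156173128177
```

View pics/s8.png

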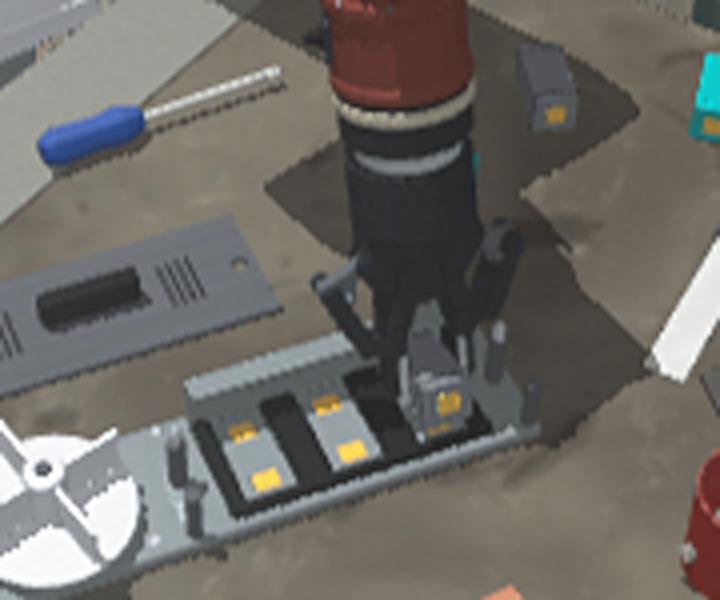

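View pics/w8.png

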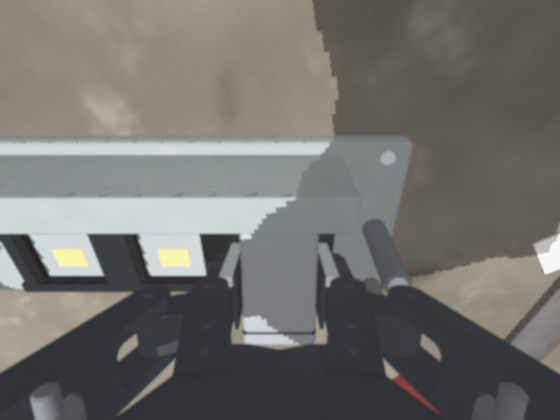

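Emit:
jog_arm([
  [255,[0,-0.013,0.011],[0.028,0,0]],
  [255,[0,-0.026,0.022],[0.056,0,0]],
  [255,[0,-0.037,0.032],[0.084,0,0]],
  [255,[0,-0.049,0.043],[0.111,0,0]],
  [255,[0,-0.049,0.043],[0.111,0,0]],
])

```text
t: 15.5
tool_pos: [0.6359, 0.1145, 0.024]
tcp_rot: [0.775, 0.629, 0.039, 0.048]
contact_force: [0.8, 0.3, -2.6]
finger_gap: 0.0308
```

```bash
python3 - <<'E'
from h import *
stat()
for th,tx,bz in [(7,-.0325,.001),(3,-.0322,.0005),(0,-.0318,.0005),(0,-.0318,-.0005)]: plan(*ins(th,tx,bz,.058))
E
```

```text
t15.50 tcp [0.6359 0.1145 0.024 ] x [0.206 0.979 0.   ] z [ 0.12  -0.025 -0.992] F [ 0.8  0.3 -2.6] gap 0.0308 j [ 0.08  0.61 -0.24  0.6  -0.04  0.29]
shift [ 0.    -0.011 -0.001] turn [ 0.001 -0.    -0.   ] dist 0.0010951307445973744
shift [ 0.    -0.026  0.024] turn [ 0.045 -0.    -0.   ] dist 0.0035730043818139215
shift [ 0.    -0.037  0.04 ] turn [ 0.078 -0.    -0.   ] dist 0.005434008276348785
shift [ 0.    -0.038  0.05 ] turn [ 0.078 -0.    -0.   ] dist 0.006271405003502372
```

Emit:
jog_arm([
  [255,[0,-0.015,0.012],[0.022,0,0]],
  [255,[0,-0.027,0.024],[0.045,0,0]],
  [255,[0,-0.035,0.036],[0.065,0,0]],
  [255,[0,-0.037,0.042],[0.078,0,0]],
  [255,[0,-0.037,0.042],[0.078,0,0]],
])

```text
t: 16.12
tool_pos: [0.6321, 0.1153, 0.0193]
tcp_rot: [0.776, 0.63, 0.0, 0.0]
contact_force: [-0.5, -0.7, -2.4]
finger_gap: 0.0308
```

```bash
python3 - <<'E'
from h import *
stat()
plan(*ins(0,-.0318,-.0005,.058))
E
```

```text
t16.12 tcp [0.6321 0.1153 0.0193] x [ 0.206  0.979 -0.   ] z [ 0. -0. -1.] F [-0.5 -0.7 -2.4] gap 0.0308 j [ 0.07  0.69 -0.1   0.79 -0.    0.27]
shift [-0.     0.007  0.007] turn [ 0.  0. -0.] dist 0.000977727181665887
```

Emit:
jog_arm([
  [255,[0,0,0.008],[0,0,0]],
  [255,[0,0,0.012],[0,0,0]],
  [255,[0,0,0.012],[0,0,0]],
])

```text
t: 16.5
tool_pos: [0.6321, 0.1153, 0.0192]
tcp_rot: [0.776, 0.63, 0.0, 0.001]
contact_force: [-1.6, -1.3, 6.0]
finger_gap: 0.0308
```

Emit:
jog_arm([
  [125,[0,0,0],[0,0,0]],
  [125,[0,0,0],[0,0,0]],
  [125,[0,0,0],[0,0,0]],
])

```text
t: 16.88
tool_pos: [0.632, 0.1154, 0.0183]
tcp_rot: [0.776, 0.63, 0.0, 0.0]
contact_force: [0.9, -0.4, 0.8]
finger_gap: 0.0435
```

Contact with the floor was felt and the cell is released; raise straight up.

Emit:
jog_arm([
  [125,[0,0,-0.3],[0,0,0]],
  [125,[0,0,-0.7],[0,0,0]],
  [0,[0,0,-1.0],[0,0,0]],
  [0,[0,0,-1.0],[0,0,0]],
])

```text
t: 17.38
tool_pos: [0.6337, 0.1155, 0.1208]
tcp_rot: [0.776, 0.63, 0.002, 0.001]
contact_force: [0.4, -0.9, -1.1]
finger_gap: 0.078
```

```bash
python3 - <<'E'
from h import *
stat()
plan([.46,.364,.2],down(np.radians(64.4)))
crop(robot.camera('scene'),220,150,400,300,4,'pics/s9.png')
crop(robot.camera('top'),100,120,300,280,4,'pics/t9.png')
E
```

```text
t17.38 tcp [0.6337 0.1155 0.1208] x [0.206 0.979 0.001] z [ 0.005  0.    -1.   ] F [ 0.4 -0.9 -1.1] gap 0.0780 j [ 0.07  0.59  0.01  0.99 -0.    0.27]
shift [ 2.076 -2.207 -0.799] turn [ 0.003 -0.001  0.153] dist 0.31339123427202886
```

View pics/s9.png

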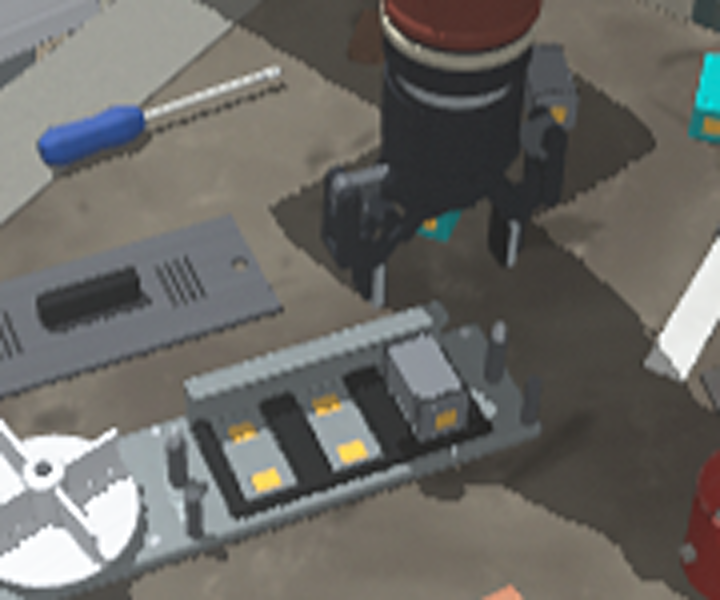

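View pics/t9.png

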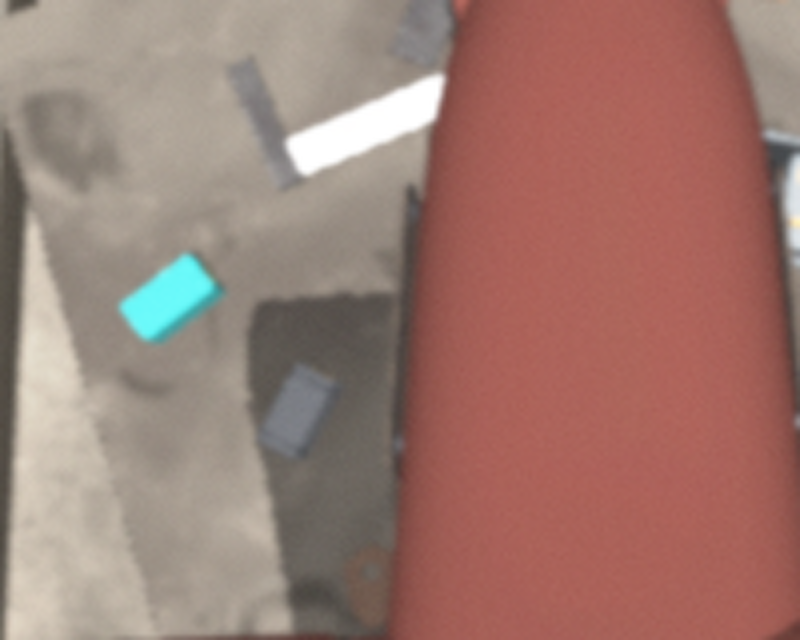

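Emit:
jog_arm([
  [0,[0.35,-0.36,-0.26],[0,0,0]],
  [0,[0.69,-0.73,-0.26],[0,0,0]],
])

```text
t: 17.73
tool_pos: [0.5745, 0.1985, 0.1443]
tcp_rot: [0.777, 0.63, 0.0, 0.0]
contact_force: [0.2, 1.0, -1.3]
finger_gap: 0.0851
```

Emit:
jog_arm([
  [0,[0.35,-0.36,-0.26],[0,0,0]],
  [0,[0.69,-0.73,-0.26],[0,0,0]],
])

```text
t: 17.98
tool_pos: [0.5169, 0.2817, 0.1705]
tcp_rot: [0.776, 0.63, 0.0, 0.0]
contact_force: [0.9, 0.2, -0.5]
finger_gap: 0.0856
```

Emit:
jog_arm([
  [0,[0.35,-0.36,-0.26],[0,0,0.07]],
  [0,[0.69,-0.73,-0.26],[0,0,0.153]],
  [0,[0.69,-0.73,-0.26],[0,0,0.153]],
  [0,[0.69,-0.73,-0.26],[0,0,0.153]],
])

```text
t: 18.48
tool_pos: [0.4598, 0.3625, 0.195]
tcp_rot: [0.846, 0.533, -0.001, 0.0]
contact_force: [0.6, -0.9, -0.1]
finger_gap: 0.0853
```

```bash
python3 - <<'E'
from h import *
stat()
w=robot.camera('wrist')
cv2.imwrite('pics/w10.png',w);crop(w,220,110,340,240,5,'pics/c12.png')
E
```

```text
t18.48 tcp [0.4598 0.3625 0.195 ] x [ 0.431  0.902 -0.002] z [-0.001 -0.001 -1.   ] F [ 0.6 -0.9 -0.1] gap 0.0853 j [ 0.54  0.43 -0.05  1.1  -0.    0.99]
```

View pics/w10.png

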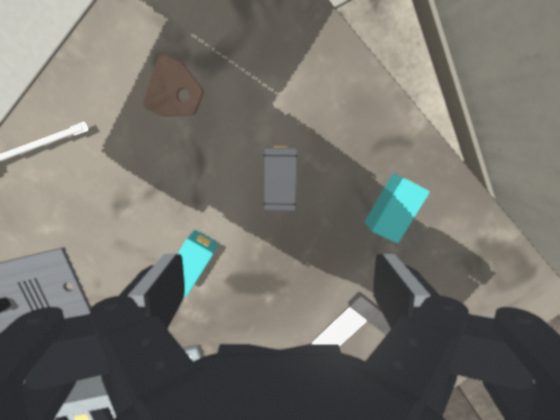

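View pics/c12.png

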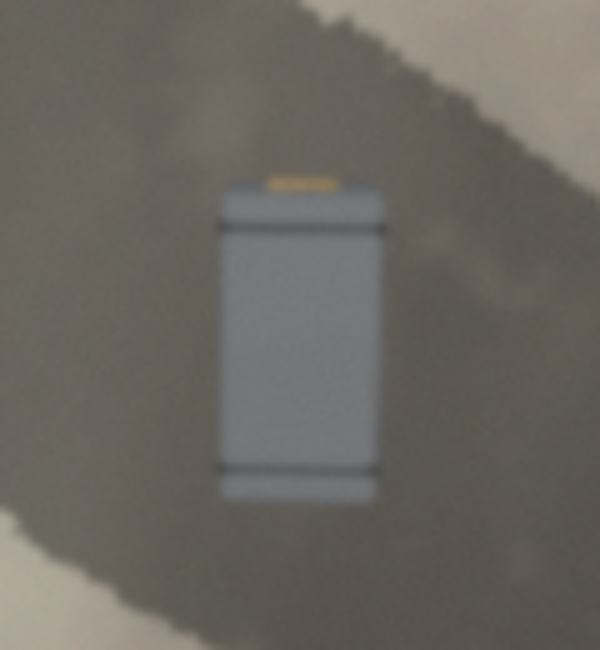

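```bash
python3 - <<'E'
from h import *
q=lambda P,x0,y0:[((u+.5)/5-.5+x0,(v+.5)/5-.5+y0) for u,v in P]
c,y=cellpose('wrist',q([(221,193),(384,193),(378,500),(219,500)],220,110))
plan([c[0],c[1],.1],down(y-np.pi/2))
E
```

```text
center [0.4513 0.3668] len 0.06084355 yaw 153.72263 wid 0.0315164
shift [ 0.004 -0.101  0.952] turn [-0.     0.001  0.007] dist 0.09573414678590446
```

Emit:
jog_arm([
  [0,[0.004,-0.11,0.5],[0,0,0.007]],
  [0,[0.004,-0.11,0.95],[0,0,0.007]],
  [0,[0.004,-0.11,0.95],[0,0,0.007]],
])

```text
t: 18.9
tool_pos: [0.4488, 0.3655, 0.0981]
tcp_rot: [0.85, 0.527, -0.003, 0.0]
contact_force: [0.6, 0.4, 1.0]
finger_gap: 0.0855
```

Emit:
jog_arm([
  [0,[0,0,0.4],[0,0,0]],
  [0,[0,0,0.75],[0,0,0]],
  [0,[0,0,0.92],[0,0,0]],
  [0,[0,0,0.92],[0,0,0]],
  [0,[0,0,0.92],[0,0,0]],
])

```text
t: 19.52
tool_pos: [0.4517, 0.3686, 0.0109]
tcp_rot: [0.849, 0.528, 0.001, -0.0]
contact_force: [0.2, -0.0, -0.7]
finger_gap: 0.0852
```

```bash
python3 - <<'E'
from h import *
stat()
w=robot.camera('wrist')
cv2.imwrite('pics/w11.png',w)
E
```

```text
t19.52 tcp [0.4517 0.3686 0.0109] x [0.443 0.897 0.002] z [ 0.002  0.001 -1.   ] F [ 0.2 -0.  -0.7] gap 0.0852 j [ 0.56  0.6  -0.29  0.67  0.    1.02]
```

View pics/w11.png

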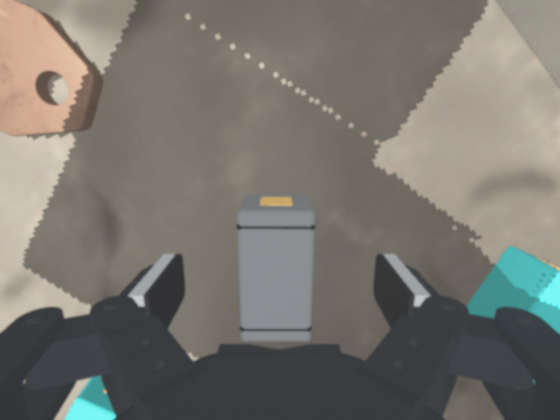

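Emit:
jog_arm([
  [0,[0,0,0.03],[0,0,0]],
  [255,[0,0,0.03],[0,0,0]],
  [255,[0,0,0.03],[0,0,0]],
  [255,[0,0,0.03],[0,0,0]],
  [255,[0,0,0.03],[0,0,0]],
  [255,[0,0,0.03],[0,0,0]],
  [255,[0,0,0.03],[0,0,0]],
])

```text
t: 20.45
tool_pos: [0.4507, 0.3682, 0.0065]
tcp_rot: [0.849, 0.528, 0.0, 0.0]
contact_force: [-0.2, -0.1, 4.8]
finger_gap: 0.0312
```

```bash
python3 - <<'E'
from h import *
stat()
w=robot.camera('wrist');crop(w,225,185,335,355,3.5,'pics/c13.png')
E
```

```text
t20.45 tcp [0.4507 0.3682 0.0065] x [0.443 0.897 0.   ] z [ 0.  0. -1.] F [-0.2 -0.1  4.8] gap 0.0312 j [ 0.56  0.61 -0.3   0.67 -0.    1.02]
```

View pics/c13.png

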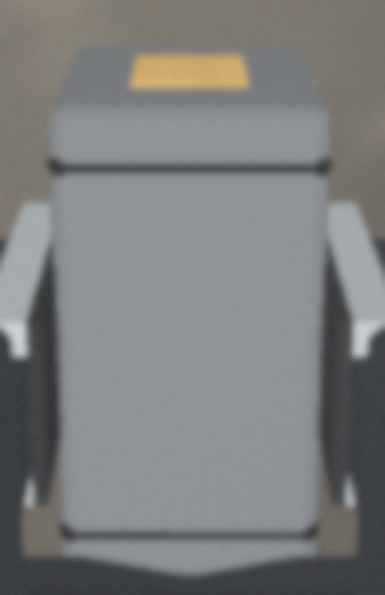

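Emit:
jog_arm([
  [255,[0,0,-0.3],[0,0,0]],
  [255,[0,0,-0.7],[0,0,0]],
  [255,[0,0,-1.0],[0,0,0]],
  [255,[0,0,-1.0],[0,0,0]],
])

```text
t: 21.0
tool_pos: [0.4516, 0.3688, 0.1079]
tcp_rot: [0.849, 0.528, 0.002, -0.0]
contact_force: [-0.2, -0.4, -2.2]
finger_gap: 0.0313
```

Emit:
jog_arm([
  [255,[0,0,-0.1],[0,0,-0.07]],
  [255,[0,0,-0.2],[0,0,-0.16]],
  [255,[0,0,-0.2],[0,0,-0.16]],
  [255,[0,0,-0.2],[0,0,-0.16]],
])

```text
t: 21.5
tool_pos: [0.4498, 0.3677, 0.1249]
tcp_rot: [0.777, 0.629, -0.001, -0.0]
contact_force: [0.7, -0.0, -2.6]
finger_gap: 0.0313
```

```bash
python3 - <<'E'
from h import *
stat()
plan(bl(.075,-.058,.12),down(BYAW+np.pi/2))
E
```

```text
t21.50 tcp [0.4498 0.3677 0.1249] x [ 0.209  0.978 -0.001] z [-0.002 -0.001 -1.   ] F [ 0.7 -0.  -2.6] gap 0.0313 j [ 0.56  0.47 -0.17  0.93  0.    0.77]
shift [-3.246  3.063  0.049] turn [-0.001  0.001 -0.002] dist 0.446328193462565
```

Emit:
jog_arm([
  [255,[-0.4,0.38,0],[0,0,0]],
  [255,[-0.81,0.765,0],[0,0,-0.002]],
])

```text
t: 21.75
tool_pos: [0.5086, 0.2723, 0.1253]
tcp_rot: [0.776, 0.631, -0.0, -0.0]
contact_force: [-0.7, 0.2, -1.7]
finger_gap: 0.0309
```

Emit:
jog_arm([
  [255,[-0.4,0.38,0],[0,0,0]],
  [255,[-0.81,0.765,0],[0,0,0]],
])

```text
t: 22.0
tool_pos: [0.5675, 0.1767, 0.1253]
tcp_rot: [0.776, 0.631, -0.0, -0.0]
contact_force: [0.6, 0.4, -2.0]
finger_gap: 0.0311
```

Emit:
jog_arm([
  [255,[-0.4,0.38,0],[0,0,0]],
  [255,[-0.81,0.765,0],[0,0,0]],
])

```text
t: 22.25
tool_pos: [0.626, 0.0818, 0.1252]
tcp_rot: [0.776, 0.63, -0.0, -0.0]
contact_force: [0.5, 0.9, -1.9]
finger_gap: 0.0313
```

Emit:
jog_arm([
  [255,[-0.4,0.38,0],[0,0,0]],
  [255,[-0.81,0.765,0.03],[0,0,0]],
  [255,[-0.81,0.765,0.03],[0,0,0]],
  [255,[-0.81,0.765,0.03],[0,0,0]],
])

```text
t: 22.75
tool_pos: [0.6834, -0.0114, 0.122]
tcp_rot: [0.776, 0.631, -0.001, -0.001]
contact_force: [-0.4, -0.1, -2.5]
finger_gap: 0.0312
```

```bash
python3 - <<'E'
from h import *
stat()
plan(*ins(17,-.018,.045,-.058,-.0007,.0065))
w=robot.camera('wrist');cv2.imwrite('pics/w12.png',w); crop(w,180,60,370,210,4,'pics/c14.png')
for X in [(.034,.07525-.116,.012),(.034,.04075-.116,.012),(.034,.07525-.058,.012),(-.026,-.058,.052),(.04,-.112,.052),(0,-.108,.065)]: print(X,np.round(proj('wrist',bl(*X)),1))
E
```

```text
t22.75 tcp [ 0.6834 -0.0114  0.122 ] x [0.205 0.979 0.   ] z [-0.002  0.001 -1.   ] F [-0.4 -0.1 -2.5] gap 0.0312 j [-0.12  0.66  0.16  1.07  0.    0.08]
shift [-0.026 -0.577  0.5  ] turn [-0.19  -0.     0.001] dist 0.0763966897101245
(0.034, -0.04075000000000001, 0.012) [297.  152.1]
(0.034, -0.07525000000000001, 0.012) [253.5 152. ]
(0.034, 0.017249999999999995, 0.012) [370.3 152.4]
(-0.026, -0.058, 0.052) [274.6  60.4]
(0.04, -0.112, 0.052) [194.6 166.4]
(0, -0.108, 0.065) [191.3 103. ]
```

View pics/w12.png

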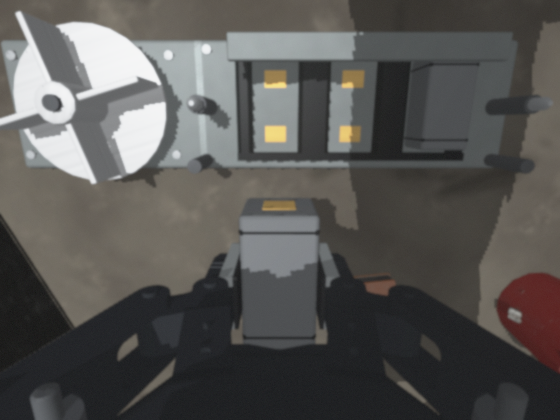

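View pics/c14.png

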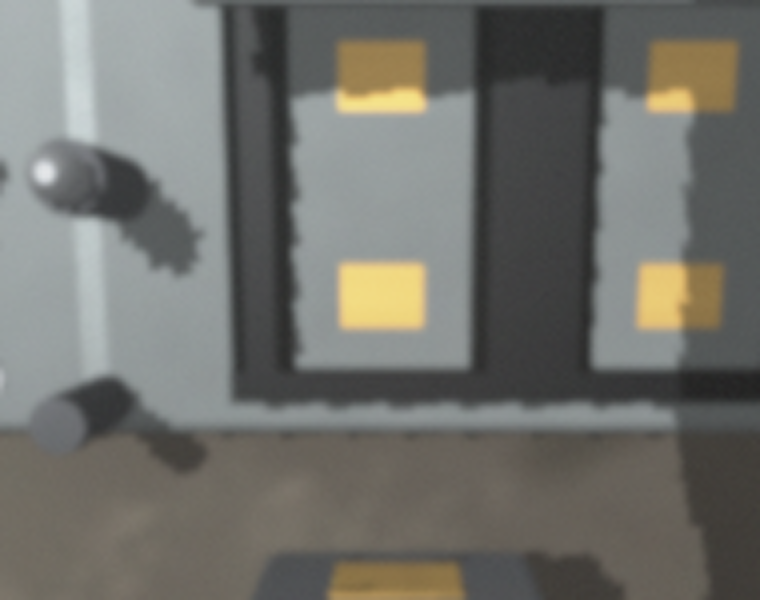

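Emit:
jog_arm([
  [255,[-0.01,-0.2,0.1],[-0.08,0,0]],
  [255,[-0.024,-0.4,0.25],[-0.15,0,0]],
  [255,[-0.024,-0.577,0.4],[-0.19,0,0.001]],
  [255,[-0.024,-0.577,0.5],[-0.19,0,0.001]],
  [255,[-0.024,-0.577,0.5],[-0.19,0,0.001]],
])

```text
t: 23.42
tool_pos: [0.6272, -0.0011, 0.0732]
tcp_rot: [0.767, 0.624, 0.094, 0.115]
contact_force: [-0.1, 0.2, -0.8]
finger_gap: 0.031
```

```bash
python3 - <<'E'
from h import *
stat()
for tx,bz in [(-.018,.015),(-.018,.003)]: plan(*ins(17,tx,bz,-.058,-.0007,.0065))
cv2.imwrite('pics/w13.png',robot.camera('wrist'))
E
```

```text
t23.43 tcp [ 0.6272 -0.0011  0.0732] x [0.203 0.979 0.   ] z [ 0.288 -0.059 -0.956] F [-0.1  0.2 -0.8] gap 0.0310 j [-0.1   0.42 -0.48  0.37 -0.03  0.1 ]
shift [-0.011 -0.098  0.296] turn [ 0.001 -0.001  0.001] dist 0.031183238955693734
shift [-0.011 -0.133  0.411] turn [ 0.001 -0.001  0.001] dist 0.04317583912649586
```

View pics/w13.png

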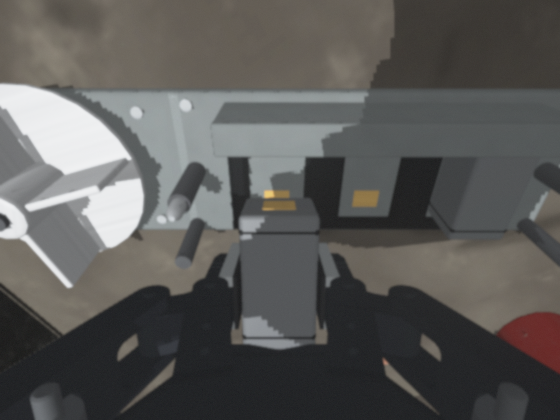

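Emit:
jog_arm([
  [255,[-0.005,-0.05,0.15],[0,0,0]],
  [255,[-0.009,-0.098,0.296],[0,0,0.001]],
  [255,[-0.009,-0.115,0.36],[0,0,0.001]],
  [255,[-0.009,-0.133,0.411],[0,0,0.001]],
  [255,[-0.009,-0.133,0.411],[0,0,0.001]],
])

```text
t: 24.1
tool_pos: [0.6267, -0.0028, 0.0301]
tcp_rot: [0.768, 0.623, 0.094, 0.115]
contact_force: [0.2, 0.6, -2.8]
finger_gap: 0.0312
```

```bash
python3 - <<'E'
from h import *
stat()
for tx,bz in [(-.018,.001),(-.025,.001),(-.032,.001)]: plan(*ins(17,tx,bz,-.058,-.0007,.0065))
E
```

```text
t24.10 tcp [ 0.6267 -0.0028  0.0301] x [0.206 0.979 0.001] z [ 0.288 -0.06  -0.956] F [ 0.2  0.6 -2.8] gap 0.0312 j [-0.11  0.49 -0.52  0.26 -0.03  0.1 ]
shift [ 0.006 -0.011  0.018] turn [ 0.001 -0.    -0.   ] dist 0.0021774838313920494
shift [ 0.006 -0.078 -0.003] turn [ 0.001 -0.    -0.   ] dist 0.007813224461262792
shift [ 0.006 -0.145 -0.023] turn [ 0.001 -0.    -0.   ] dist 0.01467486003777124
```

Emit:
jog_arm([
  [255,[0.006,-0.011,0.018],[0.001,0,0]],
  [255,[0.006,-0.045,0.008],[0.001,0,0]],
  [255,[0.006,-0.078,-0.003],[0.001,0,0]],
  [255,[0.006,-0.11,-0.013],[0.001,0,0]],
  [255,[0.006,-0.145,-0.023],[0.001,0,0]],
  [255,[0.006,-0.145,-0.023],[0.001,0,0]],
])

```text
t: 24.85
tool_pos: [0.6119, 0.0009, 0.028]
tcp_rot: [0.768, 0.623, 0.093, 0.115]
contact_force: [-0.5, 0.7, -1.8]
finger_gap: 0.0309
```

```bash
python3 - <<'E'
from h import *
stat()
for th,tx,bz in [(12,-.0325,.001),(7,-.0325,.001),(3,-.0322,.0005),(0,-.0318,.0003)]: plan(*ins(th,tx,bz,-.058,-.0007,.0065))
cv2.imwrite('pics/w14.png',robot.camera('wrist'))
E
```

```text
t24.85 tcp [0.6119 0.0009 0.028 ] x [0.206 0.979 0.001] z [ 0.286 -0.059 -0.956] F [-0.5  0.7 -1.8] gap 0.0309 j [-0.1   0.47 -0.56  0.24 -0.03  0.1 ]
shift [ 0.001 -0.019  0.018] turn [ 0.056 -0.    -0.   ] dist 0.0026598540876019
shift [ 0.001 -0.044  0.037] turn [ 0.111 -0.    -0.   ] dist 0.0057201736495401485
shift [ 0.001 -0.063  0.058] turn [ 0.156 -0.    -0.   ] dist 0.008582487499749564
shift [ 0.001 -0.077  0.072] turn [ 0.189 -0.    -0.   ] dist 0.010567340914879347
```

View pics/w14.png

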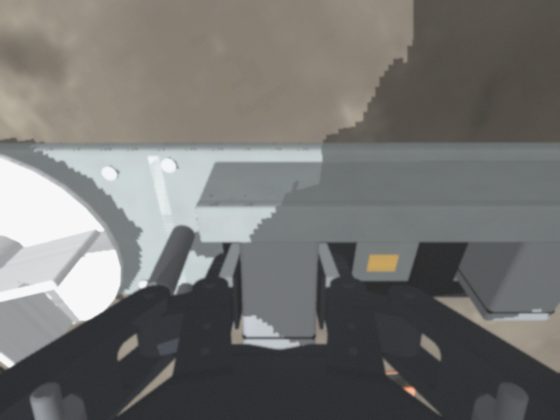

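Cell end is under the lip, no contact force; rock down.

Emit:
jog_arm([
  [255,[0,-0.01,0.009],[0.028,0,0]],
  [255,[0.001,-0.019,0.018],[0.056,0,0]],
  [255,[0.001,-0.032,0.027],[0.084,0,0]],
  [255,[0.001,-0.044,0.037],[0.111,0,0]],
  [255,[0.001,-0.053,0.047],[0.133,0,0]],
  [255,[0.001,-0.063,0.058],[0.156,0,0]],
  [255,[0.001,-0.071,0.066],[0.175,0,0]],
  [255,[0.001,-0.077,0.072],[0.189,0,0]],
  [255,[0.001,-0.077,0.072],[0.189,0,0]],
])

```text
t: 26.02
tool_pos: [0.6076, 0.0018, 0.0187]
tcp_rot: [0.776, 0.63, 0.0, -0.0]
contact_force: [0.6, -0.5, -1.8]
finger_gap: 0.031
```

```bash
python3 - <<'E'
from h import *
stat()
plan(*ins(0,-.0318,-.0005,-.058,-.0007,.0065))
E
```

```text
t26.02 tcp [0.6076 0.0018 0.0187] x [0.206 0.979 0.001] z [ 0.     0.001 -1.   ] F [ 0.6 -0.5 -1.8] gap 0.0310 j [-0.12  0.63 -0.21  0.73  0.    0.09]
shift [ 0.    -0.008  0.007] turn [ 0. -0. -0.] dist 0.0010805107932698036
```

Emit:
jog_arm([
  [255,[0,0,0.008],[0,0,0]],
  [255,[0,0,0.012],[0,0,0]],
  [255,[0,0,0.012],[0,0,0]],
])

```text
t: 26.4
tool_pos: [0.6076, 0.0019, 0.0186]
tcp_rot: [0.776, 0.63, 0.001, 0.0]
contact_force: [-0.3, -0.4, 5.9]
finger_gap: 0.0309
```

Emit:
jog_arm([
  [125,[0,0,0],[0,0,0]],
  [125,[0,0,0],[0,0,0]],
  [125,[0,0,0],[0,0,0]],
])

```text
t: 26.78
tool_pos: [0.6073, 0.002, 0.0177]
tcp_rot: [0.776, 0.63, 0.0, -0.0]
contact_force: [0.9, -0.6, 0.6]
finger_gap: 0.0432
```

Emit:
jog_arm([
  [125,[0,0,-0.3],[0,0,0]],
  [125,[0,0,-0.7],[0,0,0]],
  [0,[0,0,-1.0],[0,0,0]],
  [0,[0,0,-1.0],[0,0,0]],
])

```text
t: 27.28
tool_pos: [0.6088, 0.0017, 0.12]
tcp_rot: [0.776, 0.63, 0.002, 0.001]
contact_force: [0.2, 0.7, -0.6]
finger_gap: 0.0777
```

```bash
python3 - <<'E'
from h import *
stat()
plan(bl(.075,0,.16),down(BYAW+np.pi/2))
crop(robot.camera('scene'),200,130,400,300,3.8,'pics/s15.png')
E
```

```text
t27.27 tcp [0.6088 0.0017 0.12  ] x [0.206 0.979 0.001] z [ 0.004  0.    -1.   ] F [ 0.2  0.7 -0.6] gap 0.0777 j [-0.12  0.52 -0.1   0.94  0.    0.09]
shift [ 0.58   0.747 -0.396] turn [ 0.003 -0.001 -0.   ] dist 0.10250566629694771
```

View pics/s15.png

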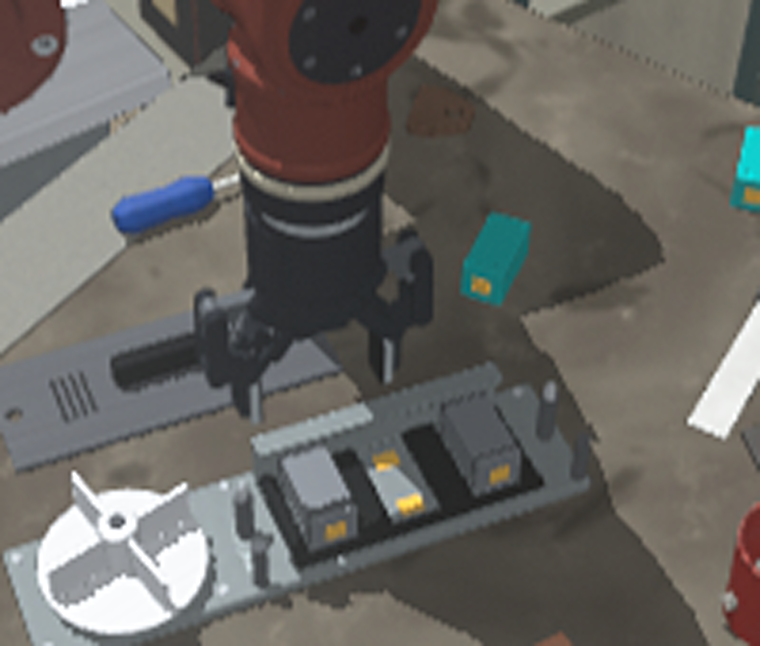

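```bash
python3 - <<'E'
from h import *
plan([.4403,-.0194,.15],down(-.2045))
E
```

```text
shift [-0.552 -1.594 -0.32 ] turn [ 0.    -0.001  0.998] dist 0.17171264129257668
```

Emit:
jog_arm([
  [0,[-0.15,-0.4,-0.2],[0,0,0.15]],
  [0,[-0.28,-0.8,-0.32],[0,0,0.3]],
  [0,[-0.28,-0.8,-0.32],[0,0,0.3]],
])

```text
t: 27.7
tool_pos: [0.5199, -0.009, 0.149]
tcp_rot: [0.903, 0.429, -0.001, -0.001]
contact_force: [0.5, -0.1, -1.1]
finger_gap: 0.085
```

```bash
python3 - <<'E'
from h import *
stat();plan([.4403,-.0194,.15],down(-.2045))
E
```

```text
t27.70 tcp [ 0.5199 -0.009   0.149 ] x [ 0.631  0.775 -0.001] z [-0.003  0.001 -1.   ] F [ 0.5 -0.1 -1.1] gap 0.0850 j [-0.16  0.35 -0.3   0.93  0.    0.52]
shift [-0.583 -0.552 -0.007] turn [-0.001  0.002  0.695] dist 0.08028267632456806
```

Emit:
jog_arm([
  [0,[-0.583,-0.552,0],[0,0,0.695]],
  [0,[-0.583,-0.552,0],[0,0,0.695]],
  [0,[-0.583,-0.552,0],[0,0,0.695]],
  [0,[-0.583,-0.552,0],[0,0,0.695]],
  [0,[-0.583,-0.552,0],[0,0,0.695]],
  [0,[-0.583,-0.552,0],[0,0,0.695]],
  [0,[-0.583,-0.552,0],[0,0,0.695]],
])

```text
t: 28.58
tool_pos: [0.4427, -0.0197, 0.1486]
tcp_rot: [0.995, -0.099, -0.001, -0.0]
contact_force: [-0.3, 0.1, -1.0]
finger_gap: 0.0855
```

```bash
python3 - <<'E'
from h import *
stat();plan([.4403,-.0194,.06],down(-.2045))
cv2.imwrite('pics/w16.png',robot.camera('wrist'))
c,s=np.cos(-.2045),np.sin(-.2045)
for x,y,z in [(0,.108,.005),(0,-.108,.005),(0,.035,.029),(0,-.035,.029)]: print(np.round(proj('wrist',[.4403+c*x-s*y,-.0194+s*x+c*y,z]),1))
E
```

```text
t28.57 tcp [ 0.4427 -0.0197  0.1486] x [ 0.98  -0.197 -0.002] z [-0.002  0.001 -1.   ] F [-0.3  0.1 -1. ] gap 0.0855 j [-0.21  0.21 -0.5   0.87  0.    1.56]
shift [-0.022  0.003  0.886] turn [-0.     0.001  0.004] dist 0.08859287682274902
[277.   68.6]
[275.4 297.8]
[276.1 159.3]
[275.6 238.8]
```

View pics/w16.png

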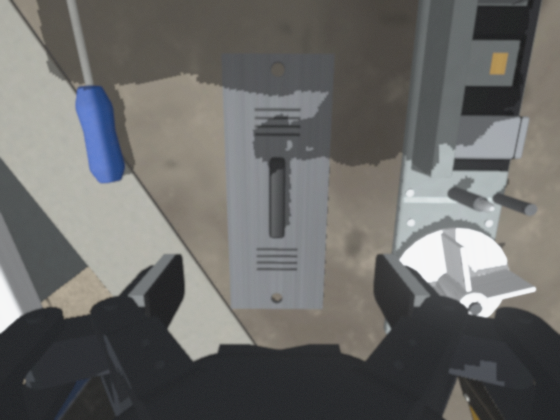

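Emit:
jog_arm([
  [0,[-0.022,0.003,0.4],[0,0,0.004]],
  [0,[-0.022,0.003,0.8],[0,0,0.004]],
  [0,[-0.022,0.003,0.88],[0,0,0.004]],
  [0,[-0.022,0.003,0.88],[0,0,0.004]],
])

```text
t: 29.12
tool_pos: [0.4412, -0.0196, 0.0617]
tcp_rot: [0.995, -0.102, -0.0, -0.0]
contact_force: [-0.4, -0.2, 0.2]
finger_gap: 0.0853
```

```bash
python3 - <<'E'
from h import *
stat();plan([.4403,-.0194,.0125],down(-.2045))
E
```

```text
t29.12 tcp [ 0.4412 -0.0196  0.0617] x [ 0.979 -0.203 -0.001] z [-0.001  0.001 -1.   ] F [-0.4 -0.2  0.2] gap 0.0853 j [-0.21  0.32 -0.62  0.63  0.    1.56]
shift [-0.009  0.     0.492] turn [-0.     0.001  0.   ] dist 0.04925078599610161
```

Emit:
jog_arm([
  [0,[-0.005,0,0.25],[0,0,0]],
  [0,[-0.005,0,0.45],[0,0,0]],
  [0,[-0.005,0,0.49],[0,0,0]],
  [0,[-0.005,0,0.49],[0,0,0]],
])

```text
t: 29.62
tool_pos: [0.4416, -0.0197, 0.0136]
tcp_rot: [0.995, -0.102, 0.001, -0.0]
contact_force: [0.1, -0.5, -0.6]
finger_gap: 0.0854
```

Emit:
jog_arm([
  [255,[0,0,0],[0,0,0]],
  [255,[0,0,0],[0,0,0]],
  [255,[0,0,0],[0,0,0]],
  [255,[0,0,0],[0,0,0]],
  [255,[0,0,0],[0,0,0]],
  [255,[0,0,0],[0,0,0]],
  [255,[0,0,0],[0,0,0]],
])

```text
t: 30.5
tool_pos: [0.4409, -0.0195, 0.0129]
tcp_rot: [0.995, -0.103, 0.0, -0.0]
contact_force: [-2.2, -0.2, 6.3]
finger_gap: 0.0128
```

Emit:
jog_arm([
  [255,[0,0,-0.25],[0,0,0]],
  [255,[0,0,-0.6],[0,0,0]],
  [255,[0,0,-1.0],[0,0,0]],
  [255,[0,0,-1.0],[0,0,0]],
  [255,[0,0,-1.0],[0,0,0]],
])

```text
t: 31.12
tool_pos: [0.4403, -0.0194, 0.1119]
tcp_rot: [0.995, -0.103, -0.0, -0.0]
contact_force: [-1.2, 0.0, -3.6]
finger_gap: 0.0126
```

```bash
python3 - <<'E'
from h import *
stat();plan([.620,.0579,.1146],down(-.2045))
E
```

```text
t31.12 tcp [ 0.4403 -0.0194  0.1119] x [ 0.979 -0.204 -0.001] z [-0.001  0.001 -1.   ] F [-1.2  0.  -3.6] gap 0.0126 j [-0.21  0.25 -0.56  0.77  0.    1.57]
shift [ 1.602 -1.124 -0.028] turn [-0.     0.001 -0.001] dist 0.19569671027287305
```

Emit:
jog_arm([
  [255,[0.4,-0.28,-0.02],[0,0,0]],
  [255,[0.8,-0.56,-0.03],[0,0,0]],
])

```text
t: 31.38
tool_pos: [0.5306, 0.0193, 0.1141]
tcp_rot: [0.995, -0.103, -0.001, -0.0]
contact_force: [1.2, -1.1, -1.9]
finger_gap: 0.0125
```

Emit:
jog_arm([
  [255,[0.4,-0.28,0],[0,0,0]],
  [255,[0.8,-0.56,0],[0,0,0]],
  [255,[0.8,-0.56,0],[0,0,0]],
  [255,[0.8,-0.56,0],[0,0,0]],
])

```text
t: 31.88
tool_pos: [0.6187, 0.0575, 0.1135]
tcp_rot: [0.995, -0.102, -0.002, -0.0]
contact_force: [-0.5, -1.0, -2.7]
finger_gap: 0.0126
```

```bash
python3 - <<'E'
from h import *
stat();plan([.620,.0579,.085],down(-.2045))
w=robot.camera('wrist');cv2.imwrite('pics/w17.png',w)
crop(robot.camera('scene'),200,150,400,310,3.8,'pics/s17.png')
E
```

```text
t31.88 tcp [0.6187 0.0575 0.1135] x [ 0.979 -0.204 -0.004] z [-0.004  0.001 -1.   ] F [-0.5 -1.  -2.7] gap 0.0126 j [-0.03  0.56 -0.06  0.96  0.    1.75]
shift [ 0.013 -0.007  0.285] turn [ 0.     0.002 -0.   ] dist 0.028575756063934917
```

View pics/w17.png

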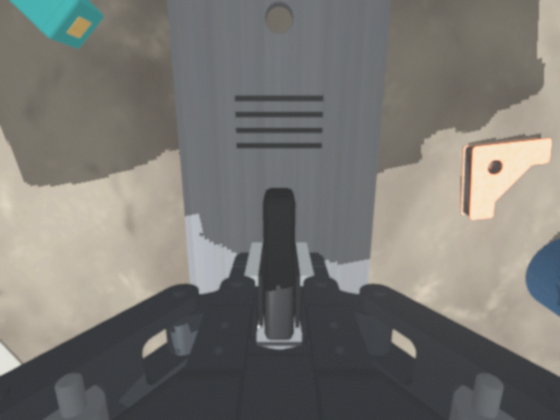

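View pics/s17.png

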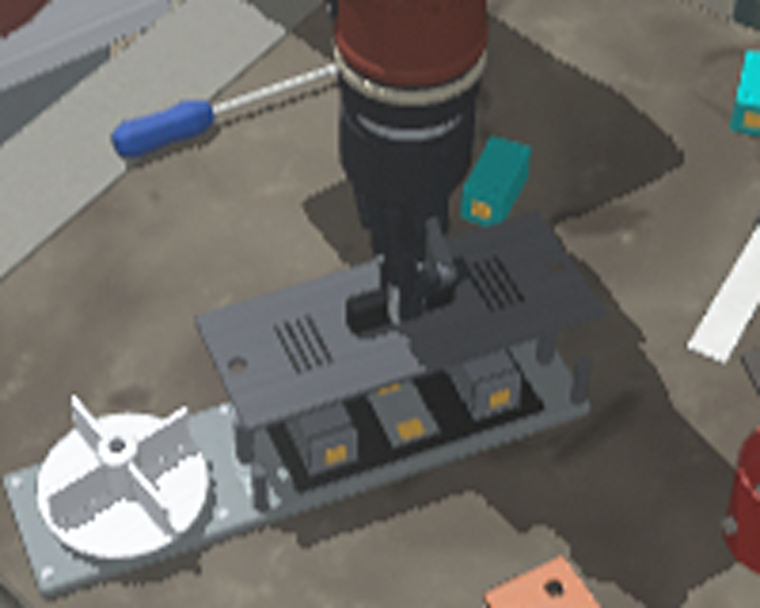

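```bash
python3 - <<'E'
from h import *
w=cv2.imread('pics/w17.png');crop(w,240,0,320,50,9,'pics/c18.png')
print(ray('wrist',278.5,18.5,.1056),bl(0,.108,0), np.round(proj('wrist',bl(0,.108,.065)),1))
E
```

```text
[0.64079742 0.16246664 0.1056    ] [0.64240726 0.16419218 0.        ] [281.   37.5]
```

View pics/c18.png

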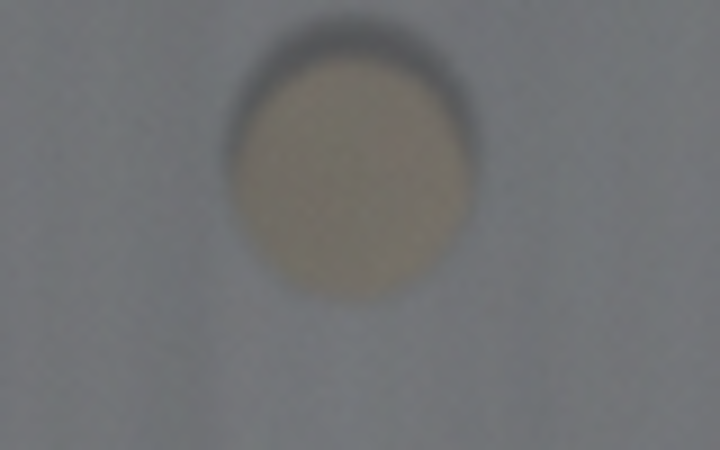

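Emit:
jog_arm([
  [255,[0.008,-0.008,0.15],[0,0.001,0]],
  [255,[0.013,-0.012,0.27],[0,0.002,0]],
  [255,[0.013,-0.012,0.29],[0,0.002,0]],
  [255,[0.013,-0.012,0.29],[0,0.002,0]],
])

```text
t: 32.48
tool_pos: [0.6217, 0.0583, 0.0865]
tcp_rot: [0.995, -0.103, 0.001, -0.0]
contact_force: [-0.1, 0.2, -3.7]
finger_gap: 0.0123
```

```bash
python3 - <<'E'
from h import *
stat()
w=robot.camera('wrist');crop(w,240,0,320,50,9,'pics/c19.png')
crop(robot.camera('scene'),200,170,380,300,4.2,'pics/s19.png')
plan([.620,.0582,.065],down(-.2055))
E
```

```text
t32.48 tcp [0.6217 0.0583 0.0865] x [ 0.979 -0.204  0.003] z [ 0.003  0.    -1.   ] F [-0.1  0.2 -3.7] gap 0.0123 j [-0.02  0.58 -0.09  0.89  0.    1.75]
shift [-0.022  0.006  0.22 ] turn [-0.001 -0.002  0.   ] dist 0.022156705236076504
```

View pics/c19.png

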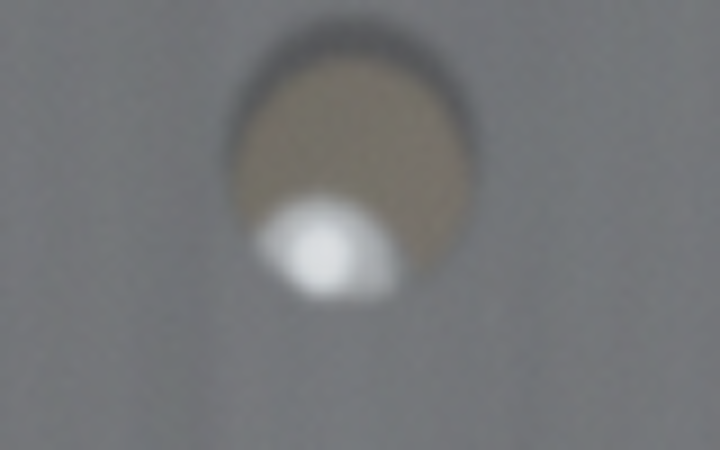

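View pics/s19.png

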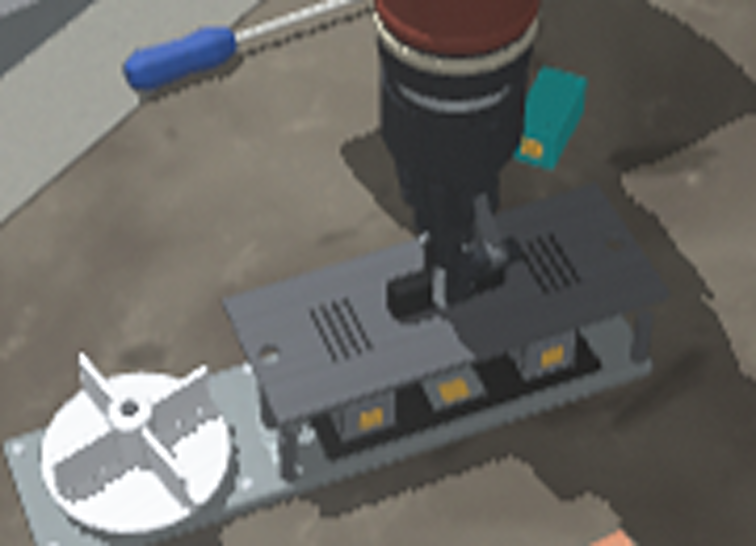

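```bash
python3 - <<'E'
from h import *
R=lambda u,v,z: ray('wrist',u,v,z)
pin=R(275.8,27.2,.065); hole=R(278.9,17.5,.0786); print(pin,hole,pin-hole)
s=robot.read_state()['tool_pos'];print(s,s[:2]+(pin-hole)[:2])
plan([.620,.0582,.070],down(-.2055))
E
```

```text
[0.64290699 0.16397678 0.065     ] [0.64431992 0.16389732 0.0786    ] [-1.41293786e-03  7.94586858e-05 -1.36000000e-02]
[0.62214732 0.05835624 0.08705185] [0.62073438 0.0584357 ]
shift [-0.021  0.006  0.17 ] turn [-0.001 -0.002  0.   ] dist 0.017187235499260402
```

Emit:
jog_arm([
  [255,[-0.016,0,0],[0,-0.002,0]],
  [255,[-0.017,0,0.05],[0,-0.002,0]],
  [255,[-0.017,0,0.1],[0,-0.002,0]],
  [255,[-0.017,0,0.1],[0,-0.002,0]],
])

```text
t: 33.08
tool_pos: [0.6197, 0.0587, 0.076]
tcp_rot: [0.995, -0.103, -0.001, -0.0]
contact_force: [0.4, 0.1, -2.9]
finger_gap: 0.0126
```

```bash
python3 - <<'E'
from h import *
stat()
w=robot.camera('wrist');crop(w,240,0,320,50,9,'pics/c20.png')
E
```

```text
t33.08 tcp [0.6197 0.0587 0.076 ] x [ 0.979 -0.204 -0.001] z [-0.001  0.001 -1.   ] F [ 0.4  0.1 -2.9] gap 0.0126 j [-0.02  0.59 -0.1   0.88  0.    1.75]
```

View pics/c20.png

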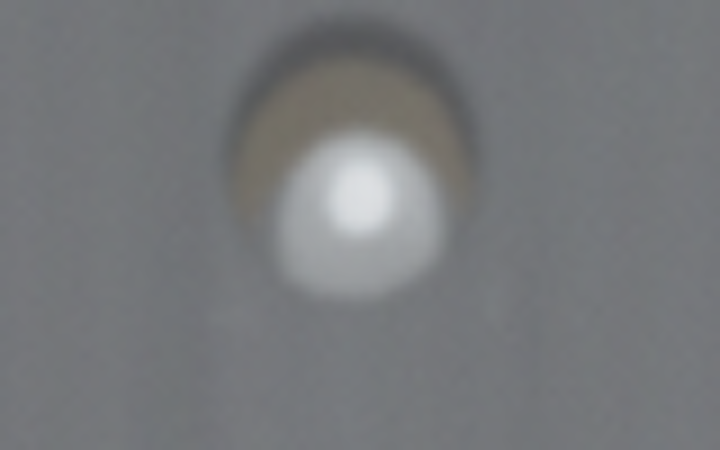

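Emit:
jog_arm([
  [255,[0,0,0.04],[0,0,0]],
  [255,[0,0,0.07],[0,0,0]],
  [255,[0,0,0.1],[0,0,0]],
  [255,[0,0,0.1],[0,0,0]],
])

```text
t: 33.62
tool_pos: [0.62, 0.0587, 0.0664]
tcp_rot: [0.995, -0.103, -0.0, -0.0]
contact_force: [-0.6, 1.0, -2.3]
finger_gap: 0.0124
```

```bash
python3 - <<'E'
from h import *
stat()
w=robot.camera('wrist');crop(w,240,0,320,50,9,'pics/c21.png')
E
```

```text
t33.62 tcp [0.62   0.0587 0.0664] x [ 0.979 -0.204 -0.001] z [-0.     0.001 -1.   ] F [-0.6  1.  -2.3] gap 0.0124 j [-0.02  0.6  -0.12  0.85  0.    1.75]
```

View pics/c21.png

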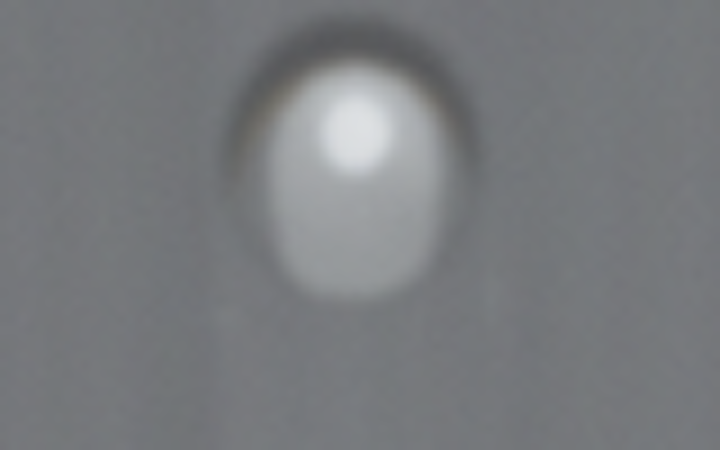

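Emit:
jog_arm([
  [255,[0,0,0.015],[0,0,0]],
  [255,[0,0,0.025],[0,0,0]],
  [255,[0,0,0.025],[0,0,0]],
])

```text
t: 34.05
tool_pos: [0.6204, 0.0587, 0.065]
tcp_rot: [0.995, -0.103, 0.0, -0.0]
contact_force: [-1.6, -0.5, 4.9]
finger_gap: 0.0123
```

Emit:
jog_arm([
  [0,[0,0,0],[0,0,0]],
  [0,[0,0,0],[0,0,0]],
  [0,[0,0,0],[0,0,0]],
  [0,[0,0,0],[0,0,0]],
  [0,[0,0,-0.4],[0,0,0]],
  [0,[0,0,-0.8],[0,0,0]],
  [0,[0,0,-1.0],[0,0,0]],
  [0,[0,0,-1.0],[0,0,0]],
])

```text
t: 35.05
tool_pos: [0.6213, 0.0586, 0.1657]
tcp_rot: [0.995, -0.103, 0.002, -0.0]
contact_force: [-0.1, -0.7, -0.6]
finger_gap: 0.0854
```

```bash
python3 - <<'E'
from h import *
stat()
cv2.imwrite('pics/w22.png',robot.camera('wrist'))
crop(robot.camera('scene'),195,190,365,310,4.5,'pics/s22.png')
E
```

```text
t35.05 tcp [0.6213 0.0586 0.1657] x [ 0.979 -0.204  0.003] z [ 0.003  0.001 -1.   ] F [-0.1 -0.7 -0.6] gap 0.0854 j [-0.02  0.52  0.02  1.07  0.    1.75]
```

View pics/w22.png

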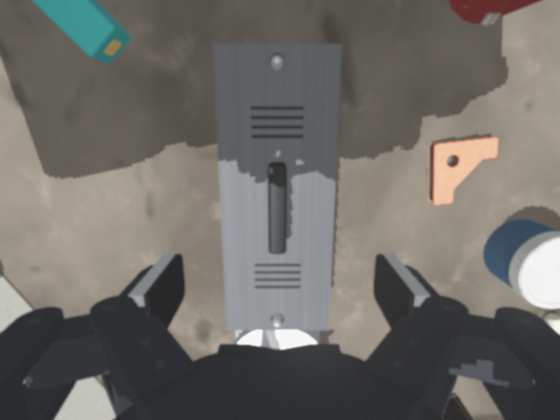

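View pics/s22.png

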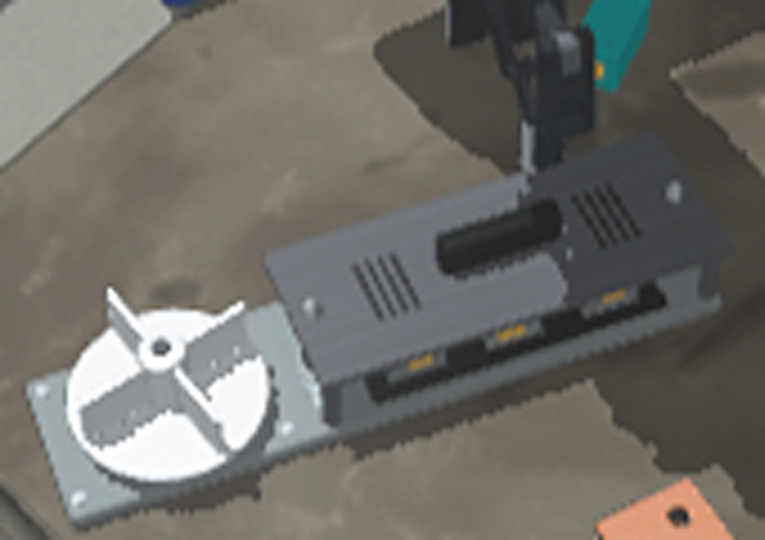

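```bash
python3 - <<'E'
from h import *
x0,y0,k=195,190,4.5
for ph in [-.4,-.3,-.2,-.1,0,.1,.2,.3,.4]:
    r=[]
    for i in range(4):
        a=ph+i*np.pi/2
        p=proj('scene',bl(.052*np.cos(a),-.19+.052*np.sin(a),.062)); r.append(np.round([(p[0]-x0)*k,(p[1]-y0)*k]))
    print(ph,*r)
stat(); plan(bl(0,-.19,.17),down(-.2071))
print(bl(0,-.19,.066))
E
```

```text
-0.4 [151. 435.] [260. 352.] [170. 272.] [ 62. 350.]
-0.3 [161. 435.] [261. 344.] [160. 272.] [ 61. 358.]
-0.2 [172. 434.] [260. 336.] [151. 274.] [ 61. 366.]
-0.1 [182. 432.] [258. 328.] [141. 275.] [ 62. 374.]
0 [192. 429.] [255. 321.] [132. 278.] [ 64. 382.]
0.1 [201. 425.] [251. 314.] [123. 281.] [ 68. 390.]
0.2 [210. 421.] [247. 307.] [114. 285.] [ 72. 397.]
0.3 [219. 416.] [241. 300.] [105. 290.] [ 77. 404.]
0.4 [227. 410.] [235. 295.] [ 98. 295.] [ 83. 410.]
t35.15 tcp [0.6199 0.0587 0.1634] x [ 0.979 -0.204 -0.001] z [-0.001  0.001 -1.   ] F [-0.1  0.2 -0.9] gap 0.0854 j [-0.02  0.52  0.01  1.07  0.    1.75]
shift [ 0.     1.901 -0.067] turn [-0.     0.     0.001] dist 0.19020839913599652
[ 0.58113168 -0.12743995  0.066     ]
```

Emit:
jog_arm([
  [255,[0,0.5,0],[0,0,0]],
  [255,[-0.05,1.0,0],[0,0,0]],
])

```text
t: 35.4
tool_pos: [0.594, -0.0388, 0.1624]
tcp_rot: [0.995, -0.102, -0.001, -0.0]
contact_force: [0.6, -0.9, 0.3]
finger_gap: 0.0518
```

Emit:
jog_arm([
  [255,[-0.1,0.5,0],[0,0,0]],
  [255,[-0.13,1.0,0.2],[0,0,0]],
  [255,[-0.13,1.2,0.4],[0,0,0]],
])

```text
out of range: row 3 has 1.2, outside -1 to 1
```

```bash
python3 - <<'E'
from h import *
stat()
a=np.radians(239)
plan(bl(.036*np.cos(a),-.19+.036*np.sin(a),.12),down(BYAW))
E
```

```text
t35.40 tcp [ 0.594  -0.0388  0.1624] x [ 0.979 -0.203 -0.002] z [-0.002  0.001 -1.   ] F [ 0.6 -0.9  0.3] gap 0.0518 j [-0.19  0.47 -0.07  1.03  0.    1.59]
shift [-0.131  1.202  0.423] turn [-0.     0.001  0.002] dist 0.12813546365013942
```

Emit:
jog_arm([
  [255,[-0.06,0.5,0],[0,0,0]],
  [255,[-0.13,1.0,0.2],[0,0,0.002]],
  [255,[-0.13,1.0,0.3],[0,0,0.002]],
  [255,[-0.13,1.0,0.3],[0,0,0.002]],
])

```text
t: 35.9
tool_pos: [0.5607, -0.1329, 0.1324]
tcp_rot: [0.995, -0.104, -0.001, -0.001]
contact_force: [0.1, -0.0, 0.9]
finger_gap: 0.0
```

Emit:
jog_arm([
  [255,[0,0.2,0.0],[0,0,0]],
  [255,[0,0.2,0],[0,0,0]],
  [255,[0,0.2,0],[0,0,0]],
])

```text
t: 36.28
tool_pos: [0.5579, -0.1528, 0.1343]
tcp_rot: [0.995, -0.104, 0.0, -0.0]
contact_force: [-0.3, -1.1, 0.0]
finger_gap: -0.0
```

```bash
python3 - <<'E'
from h import *
stat()
a=np.radians(239)
plan(bl(.036*np.cos(a),-.19+.036*np.sin(a),.075),down(BYAW))
cv2.imwrite('pics/w23.png',robot.camera('wrist'))
crop(robot.camera('scene'),150,170,350,320,4,'pics/s23.png')
E
```

```text
t36.27 tcp [ 0.5579 -0.1528  0.1343] x [ 0.978 -0.207  0.   ] z [ 0.001  0.001 -1.   ] F [-0.3 -1.1  0. ] gap -0.0000 j [-0.39  0.46 -0.17  0.95  0.    1.38]
shift [-0.011  0.013  0.593] turn [-0.    -0.    -0.001] dist 0.05929391774458154
```

View pics/w23.png

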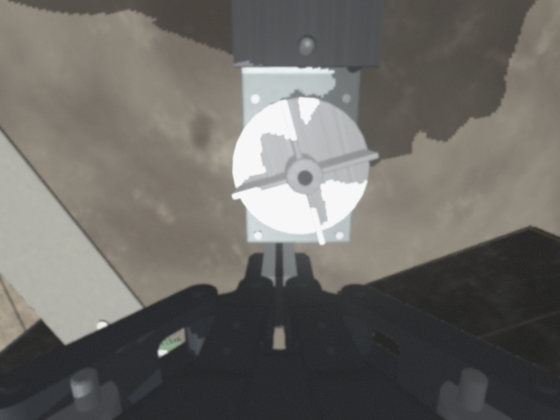

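View pics/s23.png

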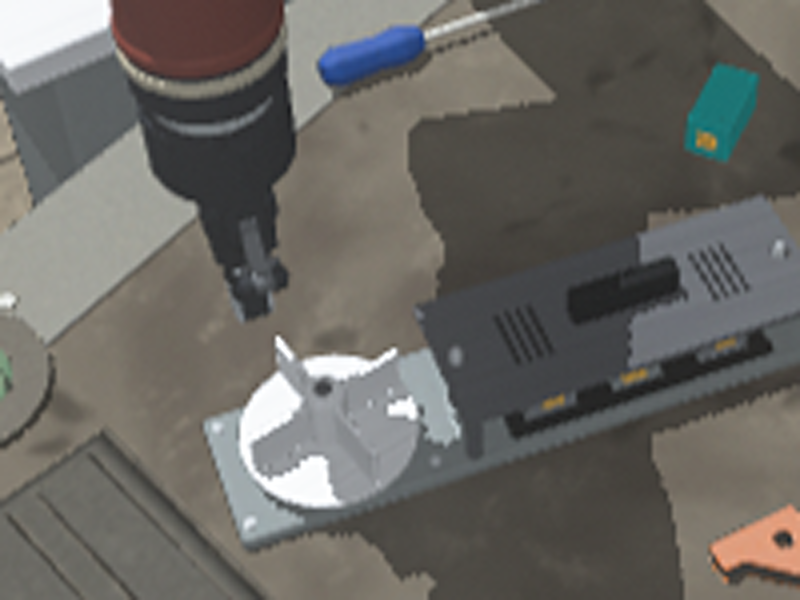

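Emit:
jog_arm([
  [255,[-0.011,0.013,0.3],[0,0,0]],
  [255,[-0.011,0.013,0.6],[0,0,0]],
  [255,[-0.011,0.013,0.85],[0,0,0]],
  [255,[-0.011,0.013,0.895],[0,0,0]],
  [255,[-0.011,0.013,0.895],[0,0,0]],
])

```text
t: 37.0
tool_pos: [0.5566, -0.1539, 0.045]
tcp_rot: [0.995, -0.104, 0.0, -0.0]
contact_force: [0.7, -0.1, 1.0]
finger_gap: -0.0001
```

```bash
python3 - <<'E'
from h import *
stat()
st=robot.read_state();R=Ro.from_quat(st['tcp_rot'])
for k in range(0,11):
    a=np.radians(239+18*k)
    d=R.inv().apply(bl(.036*np.cos(a),-.19+.036*np.sin(a),.045)-st['tool_pos'])/.1
    print(k,np.round(d,3))
E
```

```text
t37.00 tcp [ 0.5566 -0.1539  0.045 ] x [ 0.978 -0.207  0.   ] z [ 0.     0.001 -1.   ] F [ 0.7 -0.1  1. ] gap -0.0001 j [-0.4   0.55 -0.27  0.74  0.    1.38]
0 [ 0.    -0.001  0.   ]
1 [0.105 0.041 0.   ]
2 [0.217 0.049 0.   ]
3 [0.326 0.022 0.   ]
4 [ 0.422 -0.038  0.   ]
5 [ 0.494 -0.125  0.   ]
6 [ 0.536 -0.229  0.   ]
7 [ 0.544 -0.341  0.   ]
8 [ 0.516 -0.451  0.   ]
9 [ 0.457 -0.546  0.001]
10 [ 0.37  -0.618  0.001]
```

Emit:
jog_arm([
  [255,[0.105,0.041,0],[0,0,0]],
  [255,[0.217,0.049,0],[0,0,0]],
  [255,[0.326,0.022,0],[0,0,0]],
  [255,[0.422,-0.038,0],[0,0,0]],
  [255,[0.494,-0.125,0],[0,0,0]],
  [255,[0.536,-0.229,0],[0,0,0]],
  [255,[0.544,-0.341,0],[0,0,0]],
  [255,[0.516,-0.451,0],[0,0,0]],
  [255,[0.457,-0.546,0],[0,0,0]],
  [255,[0.37,-0.618,0],[0,0,0]],
])

```text
t: 38.25
tool_pos: [0.6048, -0.1004, 0.0446]
tcp_rot: [0.995, -0.104, 0.0, -0.0]
contact_force: [0.4, -0.1, 0.1]
finger_gap: 0.0
```

```bash
python3 - <<'E'
from h import *
stat()
a=np.radians(239+180); print(bl(.036*np.cos(a),-.19+.036*np.sin(a),.045))
crop(robot.camera('scene'),150,170,350,320,4,'pics/s24.png')
E
```

```text
t38.25 tcp [ 0.6048 -0.1004  0.0446] x [ 0.978 -0.207 -0.   ] z [ 0.     0.001 -1.   ] F [ 0.4 -0.1  0.1] gap 0.0000 j [-0.28  0.61 -0.17  0.79  0.    1.5 ]
[ 0.60562196 -0.10105385  0.045     ]
```

View pics/s24.png

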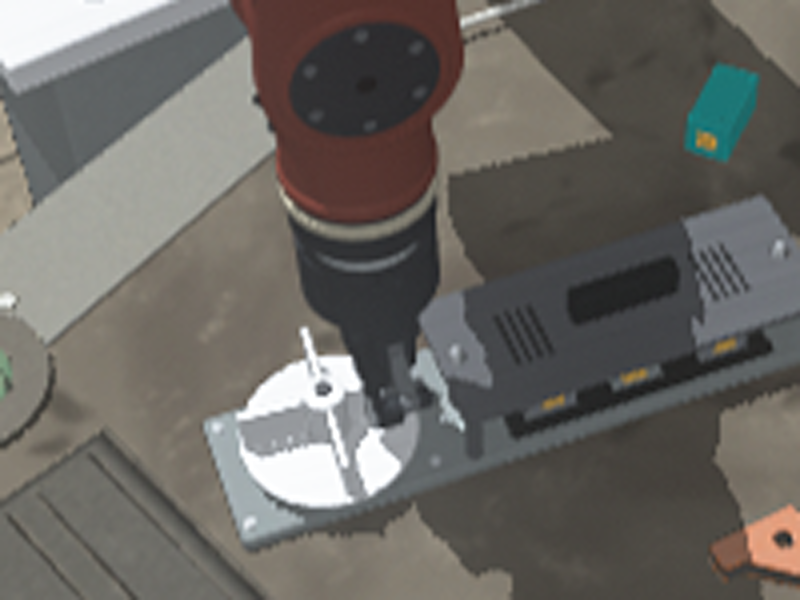

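Emit:
jog_arm([
  [255,[-0.105,-0.041,0],[0,0,0]],
  [255,[-0.217,-0.049,0],[0,0,0]],
  [255,[-0.326,-0.022,0],[0,0,0]],
  [255,[-0.422,0.038,0],[0,0,0]],
  [255,[-0.494,0.125,0],[0,0,0]],
  [255,[-0.536,0.229,0],[0,0,0]],
  [255,[-0.544,0.341,0],[0,0,0]],
  [255,[-0.516,0.451,0],[0,0,0]],
  [255,[-0.457,0.546,0],[0,0,0]],
  [255,[-0.37,0.618,0],[0,0,0]],
])

```text
t: 39.55
tool_pos: [0.5567, -0.1549, 0.0445]
tcp_rot: [0.995, -0.104, 0.0, -0.0]
contact_force: [-0.6, -0.5, -0.5]
finger_gap: -0.0
```

Emit:
jog_arm([
  [255,[0.105,0.041,0],[0,0,0]],
  [255,[0.217,0.049,0],[0,0,0]],
  [255,[0.326,0.022,0],[0,0,0]],
  [255,[0.422,-0.038,0],[0,0,0]],
  [255,[0.494,-0.125,0],[0,0,0]],
  [255,[0.536,-0.229,0],[0,0,0]],
  [255,[0.544,-0.341,0],[0,0,0]],
  [255,[0.516,-0.451,0],[0,0,0]],
  [255,[0.457,-0.546,0],[0,0,0]],
  [255,[0.37,-0.618,0],[0,0,0]],
])

```text
t: 40.8
tool_pos: [0.6048, -0.1003, 0.0446]
tcp_rot: [0.995, -0.104, 0.0, -0.0]
contact_force: [0.6, -0.1, 0.3]
finger_gap: 0.0001
```

Emit:
jog_arm([
  [255,[-0.105,-0.041,0],[0,0,0]],
  [255,[-0.217,-0.049,0],[0,0,0]],
  [255,[-0.326,-0.022,0],[0,0,0]],
  [255,[-0.422,0.038,0],[0,0,0]],
  [255,[-0.494,0.125,0],[0,0,0]],
  [255,[-0.536,0.229,0],[0,0,0]],
  [255,[-0.544,0.341,0],[0,0,0]],
  [255,[-0.516,0.451,0],[0,0,0]],
  [255,[-0.457,0.546,0],[0,0,0]],
  [255,[-0.37,0.618,0],[0,0,0]],
])

```text
t: 42.05
tool_pos: [0.5568, -0.1549, 0.0445]
tcp_rot: [0.995, -0.104, 0.0, -0.0]
contact_force: [-1.8, 0.1, -0.6]
finger_gap: -0.0
```

```bash
python3 - <<'E'
from h import *
stat()
crop(robot.camera('scene'),150,170,350,320,4,'pics/s25.png')
E
```

```text
t42.05 tcp [ 0.5568 -0.1549  0.0445] x [ 0.978 -0.208  0.   ] z [ 0.     0.001 -1.   ] F [-1.8  0.1 -0.6] gap -0.0000 j [-0.4   0.55 -0.27  0.74  0.    1.38]
```

View pics/s25.png

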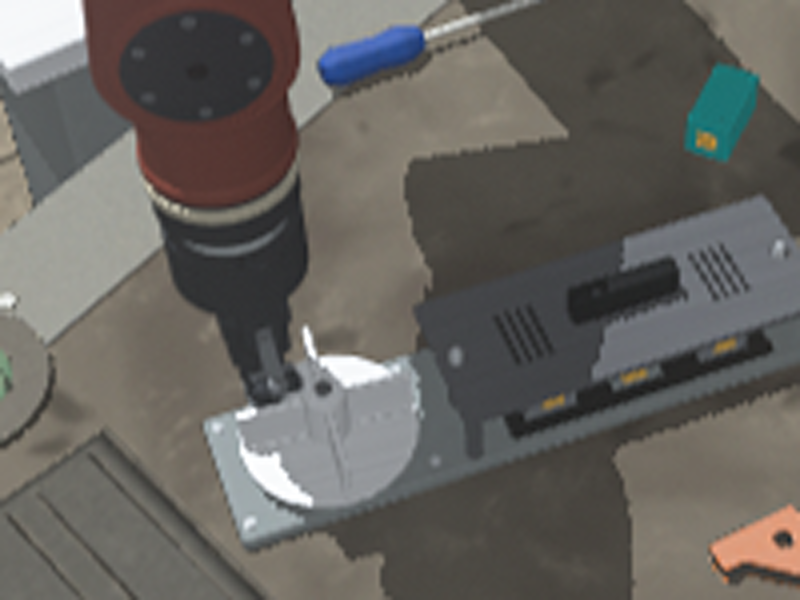

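Emit:
jog_arm([
  [255,[0,0,-0.3],[0,0,0]],
  [255,[0,0,-0.7],[0,0,0]],
  [255,[0,0,-1.0],[0,0,0]],
  [255,[0,0,-1.0],[0,0,0]],
])

```text
t: 42.6
tool_pos: [0.5582, -0.1547, 0.1469]
tcp_rot: [0.995, -0.104, 0.002, 0.0]
contact_force: [-0.3, 0.5, 0.0]
finger_gap: 0.0001
```

Emit:
jog_arm([
  [255,[-0.5,0.2,-0.5],[0,0,0]],
  [255,[-1.0,0.4,-0.8],[0,0,0]],
  [255,[-1.0,0.4,-0.8],[0,0,0]],
  [255,[-1.0,0.4,-0.8],[0,0,0]],
])

```text
t: 43.1
tool_pos: [0.4503, -0.1727, 0.2242]
tcp_rot: [0.995, -0.105, 0.0, -0.0]
contact_force: [0.1, 0.5, -0.7]
finger_gap: 0.0002
```

```bash
python3 - <<'E'
from h import *
stat()
cv2.imwrite('pics/s26.png',robot.camera('scene'));cv2.imwrite('pics/t26.png',robot.camera('top'))
crop(cv2.imread('pics/s26.png'),195,190,365,310,4.5,'pics/c26.png')
E
```

```text
t43.10 tcp [ 0.4503 -0.1727  0.2242] x [ 0.978 -0.208  0.   ] z [ 0.001  0.001 -1.   ] F [ 0.1  0.5 -0.7] gap 0.0002 j [-0.52  0.21 -0.28  1.08  0.    1.26]
```

View pics/s26.png

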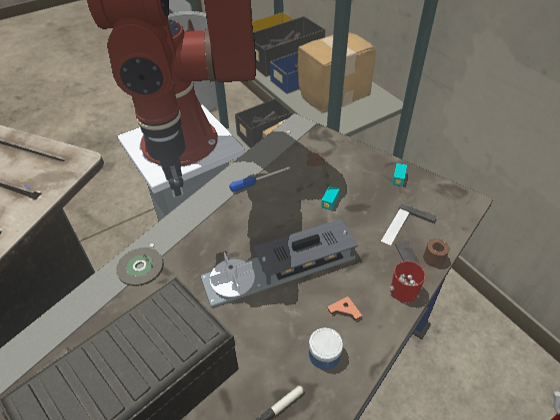

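View pics/t26.png

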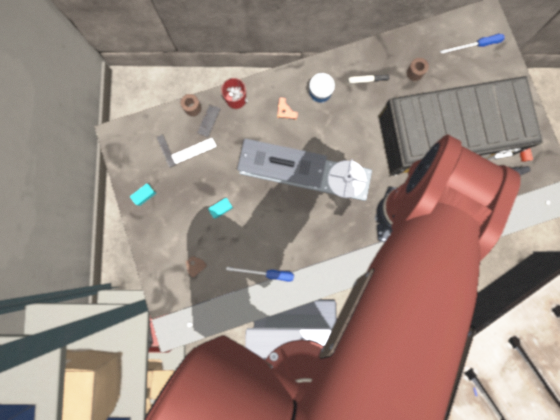

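View pics/c26.png

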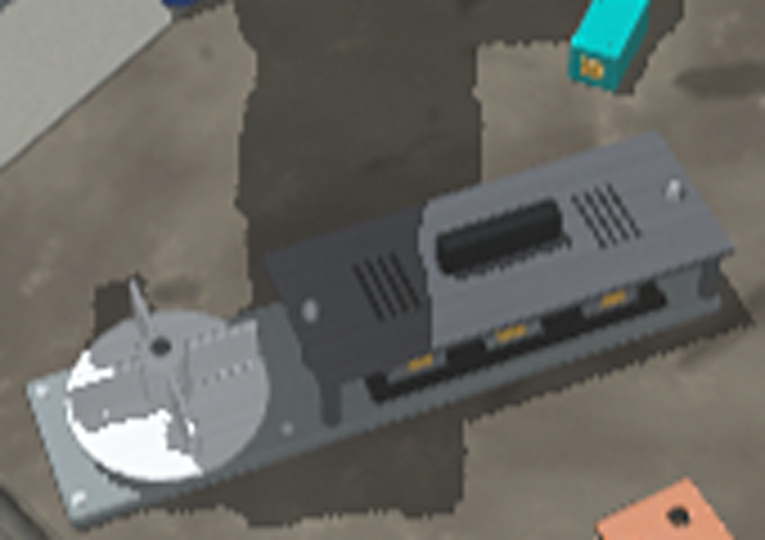

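```bash
python3 - <<'E'
from cell import robot
print(robot.finish_job())
E
```

```text
the job is handed in; nothing more can be done
None
```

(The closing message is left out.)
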